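Set the iris ring and stand the brazed plate up for inspection

TASK

Get the small inspection stand ready to photograph the brazed plate. Turn the slim iris ring on the upright lens until its tab lines up with the pointer on the fixed ring below, without touching the fixed ring below it or the lens top and camera above it, and without shifting the pointer. Take the steel plate that leans on the sloped rest and stand it upright on its long thin edge in the middle of the scribed frame on the stand, one face towards the lens window; set it down gently, let go, and leave everything else where it is.

Things in the scene. Friction and masses are not known exactly. Their poses are not given: they have to be found in the camera images.
- stand: inspection stand, fixed to the bench: aluminium base plate 115 mm (its x) by 250 mm (its y), 12 mm thick; origin at the centre of its underside on the bench, z up. At its y = -65 mm stands the camera tower (mirror box 66 x 66 mm up to 62 mm above the bench with a round window facing the stand's +y, then the lens and camera); around its y = +65 mm is the scribed frame for the plate, 98 mm along x and 18 mm along y
- place (a point): centre of the scribed frame, on the top of the base plate (12 mm above the bench); the frame is flat and can be stood on. 130 mm from the lens axis
- lower_ring: fixed black ring under the iris ring, 68 mm across, from 62 to 78 mm above the bench; origin on the lens axis at its underside; must not be touched
- iris (a joint): angle of the iris ring about the vertical lens axis, rad, counter-clockwise seen from above; at 0 its tab points along the stand's +x; range 0 to 2.2. It turns stiffly (0.06 N m) and stays where it is left. Its tab lines up with the pointer when this equals joint pointer
- ring_centre (a point): centre of the iris ring, on the lens axis, half-way up: an aluminium ring 54 mm across and 10 mm high, from 80 to 90 mm above the bench (2 mm clear of the fixed parts above and below); it stands 6 mm proud of the lens top above it. x points to its tab. It can be gripped across its diameter by the fingertips from above
- tab_tip (a point): outer end of the iris ring's only tab: 5 mm wide, 6 mm high, half-way up the ring, reaching 37 mm from the lens axis; x points outwards
- pointer (a joint): angle of the pointer about the same axis, rad, same zero and direction as joint iris; it is already set and must stay as found
- pointer_tip (a point): outer end, on the upper side, of the pointer: a steel tongue 5 mm wide that sticks out of the lower fixed ring to 49 mm from the lens axis, its top 78 mm above the bench, flush with that ring's top; x points outwards
- camera_head: fixed parts above the iris ring: black lens top 42 mm across from 92 to 106 mm above the bench, then a camera 29 mm square up to 130 mm above the bench, with a 3 mm stub on top (133 mm); origin on the lens axis, 92 mm above the bench; must not be touched
- rest: sloped rest, fixed to the bench: foot 130 x 120 x 10 mm (centred 10 mm towards its +x); origin on the bench under its middle. The plate leans on it at 35 degrees from the vertical, its upper end towards the rest's -x (robot) side, its lower edge 52 mm above the bench on a ledge. The rest's board lies behind only the lower 42 mm of the plate (on the rest's -x side), and a 6 mm high lip stands before its lower edge; the upper 38 mm of the plate is free on both faces
- plate: the steel plate with three small dark holes near one short side and a thin brass seam across near the other, on each face, about 0.6 kg: 12 mm thick (its x), 90 mm long (its y), 80 mm high (its z); origin at the middle of its lower long thin edge. At the start z leans 35 degrees from the vertical. The two faces are alike, either may look to the lens
- plate_centre (a point): centre of that plate, half-way up (40 mm from its lower edge), same axes as the plate
- lens_cap: loose black plastic lens cap, disc 36 mm across and 10 mm high, lying on the stand's base plate beside the camera tower; a bystander; origin at its underside
- sleeve: loose copper sleeve, 22 mm across and 22 mm high, standing on the rest's foot; a bystander; origin at its underside
- flux_jar: loose jar with a lid, 54 mm across and 65 mm high; a bystander; origin at its underside
- brush: loose hand brush, 200 mm long, lying; a bystander
- wrench: loose wrench, 190 mm long, lying; a bystander
- driver: loose screwdriver, 190 mm long, lying; a bystander
- blank: another steel plate 90 x 80 x 12 mm, loose, lying flat on the bench, without holes or seam; a bystander, not the plate to use; origin at its underside
Mind the look-alikes: they are no part of the job. Leave any orange look-alike of the plate alone.

How it is judged:
By the outcome, as a careful person would: the job done as asked, in the order asked, and still so for the second after the job is handed in, with the robot touching nothing.
It also fails if it takes over 54 s, if anything falls off the work surface, if the arm or the gripper's body presses on something with over 40 N, if the wrist force passes 120 N, or if a joint passes its speed limit or range.

ROBOT

A 6-joint arm with a two-finger parallel gripper is mounted at the origin on the work surface. World frame = base frame: x ahead of the robot, y to its left, z up, the work surface at z = 0. Lengths are in m, angles in rad, forces in N, time in s.
With the tool pointing down it reaches from about 0.375 to 0.925 m from the base axis. Payload 5.7 kg.
Tool frame: the origin (TCP) lies midway between the tips of the shut fingers; the grasp point (between the pads) lies 19 mm behind it; z points along the fingers, y is the direction in which the jaws open and shut (so a half turn about z gives the same grasp; the last joint's range is limited). The gripper opens to 85 mm and grips with 20 to 120 N. Pads are 22 mm wide; open, the fingers measure 114 mm over their backs; the gripper's body (76 mm by 85 mm) begins 54 mm behind the grasp point. The pads swing forward as they close: fully open they stand 13 mm farther back than shut.
Start: joints at [1.228, 0.359, 1.51, -0, 1.272, -0.115], TCP at [0.135, 0.584, 0.231] pointing down, gripper open.
Joint ranges: [-2.97, 2.97], [-1.01, 2.36], [0.21, 2.38], [-0.96, 4.11], [0.2, 2.71], [-2.98, 2.98]. Speed limits (rad/s): [2.39, 2.39, 3.14, 3.14, 3.14, 3.14].

INTERFACE

Orientations are given as a unit quaternion [w, x, y, z].
In Python, from workcell import r gives the robot as it stands. The module is installed in compiled form; this text tells all that it offers. Calls block until the motion is done:
- r.reach(position, orientation): joint-space move of the TCP to a pose.
- r.servo_line(position, orientation=None, feed=0.15): straight line of the TCP; orientation=None keeps the orientation; feed is the mean speed in m/s.
- r.move_j(angles): joint-space move.
- r.move_gripper(opening): opening from 0.0 (shut) to 1.0 (fully open); the grip force is fixed at half the most; returns when the fingers have stopped.
- r.sleep(seconds).
- r.inverse_kinematics(position, orientation): joint angles nearest the present ones, or None.
- r.sense(): the state.
- r.read_camera(name): name is "side" or "top"; returns the picture (480x640x3 uint8, red, green, blue); there is no depth.
- r.get_calibration(name): a dict with "fx", "fy", "cx", "cy" (pixels), "k1" (the pictures are not rectified: a ray, as slopes to the right and down, at radius r is drawn at 1 + k1 r^2 times it, then the intrinsics apply), "extrinsics" (4x4, takes a point from world to camera coordinates). Camera axes: x right, y up, looking along -z (the intrinsics and any distortion apply to the point x, -y, -z); pixel columns grow to the right and rows downward; lengths in m; the calibration is good to about 2 mm. A picture is of the moment at which its call begins. get_calibration takes no time and is no camera call.
A pose or a line that the arm cannot do raises r.Unreachable and nothing moves.
- r.finish_job(): hands the job in, once; it reports no verdict.
The state is a dict: "time_s": time; "joint_positions": joint angles; "qd": joint speeds; "joint_torque": joint torques, N m; "eef_pos": TCP position; "ee_rot": TCP orientation; "wrist_force": force on the tool from outside, world axes, zero at the start; "ft_torque": the same for the moment, N m; "width": opening from 0.0 (shut) to 1.0 (fully open).
Only numpy, scipy, OpenCV 4.12 (cv2) and the standard library are available. Lean on these libraries where they do the work, as an engineer would, in place of code of your own. Each camera call takes 0.05 s, during which the arm holds its last target.

## Working session

There is one attempt and no reset: what is moved stays moved. The work goes in short steps, each a Python script; the robot and the scene stay as the last script left them, time stands still between calls to the robot, and variables do not carry over. Pictures are saved under pics/ and viewed, and the job is handed in when it is done.

```bash
ls; mkdir -p pics; python3 - <<'E'
from workcell import r
import cv2
for n in("side","top"):
    im=r.read_camera(n); cv2.imwrite(f"pics/{n}0.png",im[:,:,::-1])
    c=r.get_calibration(n); print(n,c)
s=r.sense(); print(s)
E
```

```text
pics
side {'fx': 507.468397577586, 'fy': 507.468397577586, 'cx': 323.21102807342135, 'cy': 241.63300362570004, 'k1': -0.04793129821374917, 'extrinsics': array([[ 0.77549935, -0.63095619, -0.02224952, -0.43251967],
       [ 0.42782859,  0.49926889,  0.75345422, -0.27120589],
       [-0.46428811, -0.59382224,  0.6571238 , -0.91040937],
       [ 0.        ,  0.        ,  0.        ,  1.        ]])}
top {'fx': 439.5239715390772, 'fy': 439.5239715390772, 'cx': 317.9924605132647, 'cy': 239.21479087542966, 'k1': -0.05791445920283707, 'extrinsics': array([[ 3.88627967e-06, -9.99978222e-01,  6.59965311e-03,
        -2.71378731e-02],
       [ 9.84560060e-01,  1.15907636e-03,  1.75043267e-01,
        -5.46524933e-01],
       [-1.75047105e-01,  6.49707459e-03,  9.84538622e-01,
        -8.85161041e-01],
       [ 0.00000000e+00,  0.00000000e+00,  0.00000000e+00,
         1.00000000e+00]])}
{'time_s': 0.1, 'joint_positions': array([ 1.22792413e+00,  3.59424076e-01,  1.51134357e+00, -6.68925844e-06,
        1.27247682e+00, -1.15051629e-01]), 'qd': array([ 0.00015308, -0.00114088, -0.00140737, -0.0008525 ,  0.00128389,
       -0.0008352 ]), 'joint_torque': array([-5.46593537e-05, -5.28651631e+01, -2.79349244e+01, -4.28708590e-04,
        5.10704645e-03, -8.22312245e-05]), 'eef_pos': array([0.13528669, 0.5839187 , 0.23053556]), 'ee_rot': array([-1.84340910e-04,  1.13663086e-01,  9.93519009e-01, -8.05079368e-04]), 'wrist_force': array([-0.05036719, -0.47333535,  0.44841766]), 'ft_torque': array([0.00235665, 0.00758814, 0.00512865]), 'width': 1.001003877208597}
```

View pics/side0.png

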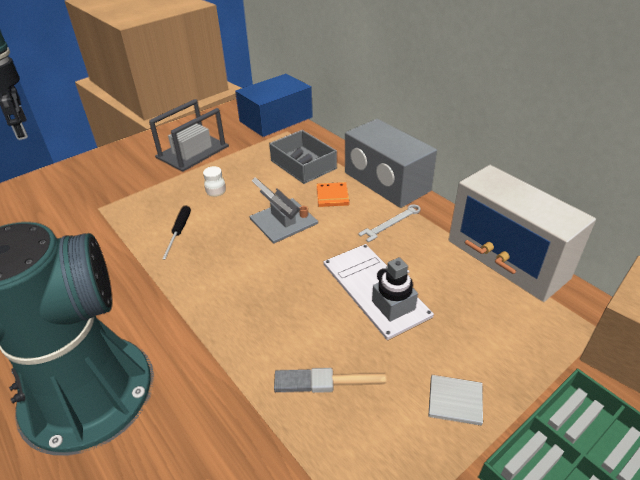

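View pics/top0.png

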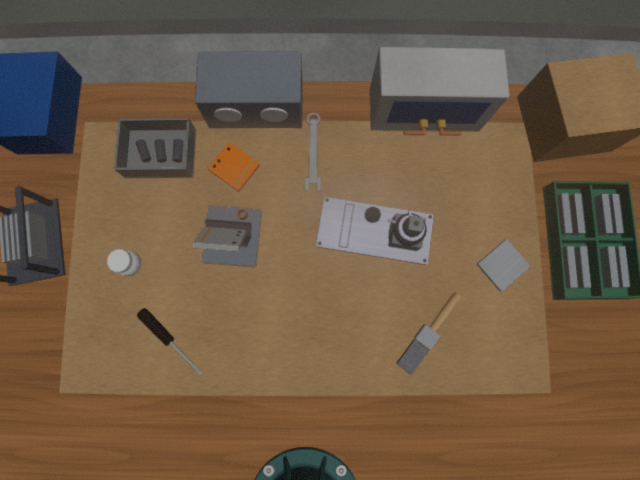

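```bash
python3 - <<'E'
import cv2
t=cv2.imread("pics/top0.png"); s=cv2.imread("pics/side0.png")
def crop(im,x,y,w,h,k,n):
    cv2.imwrite(f"pics/{n}.png",cv2.resize(im[y:y+h,x:x+w],None,fx=k,fy=k,interpolation=cv2.INTER_CUBIC))
crop(t,310,190,130,80,6,"t_stand"); crop(t,185,195,85,80,7,"t_rest")
crop(s,315,235,125,105,5.5,"s_stand"); crop(s,240,165,90,80,7,"s_rest")
E
```

```text
(no output)
```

View pics/t_stand.png

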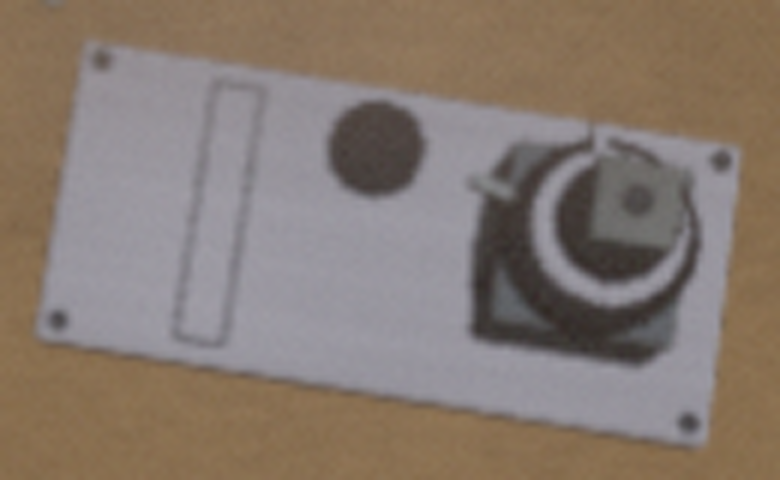

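View pics/t_rest.png

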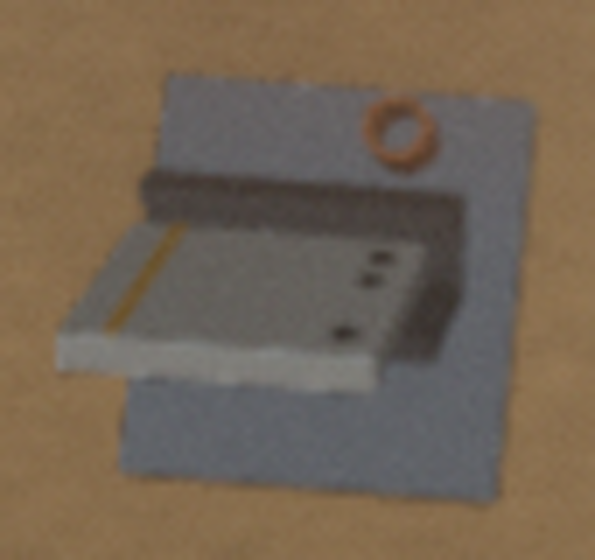

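View pics/s_stand.png

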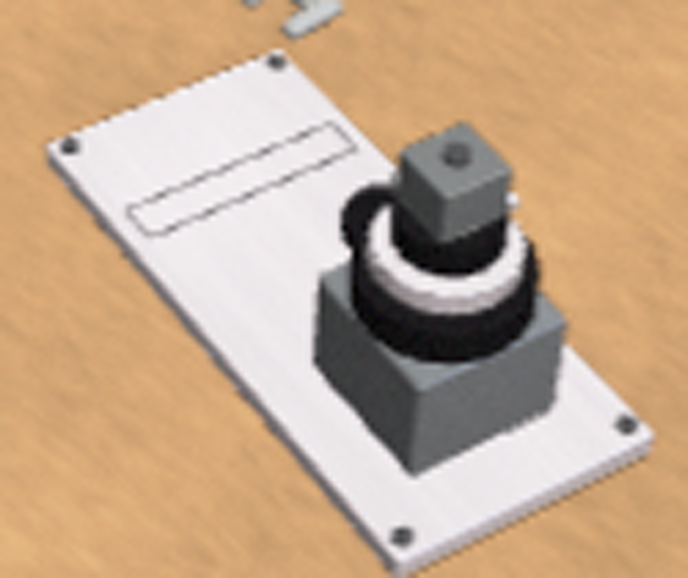

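View pics/s_rest.png

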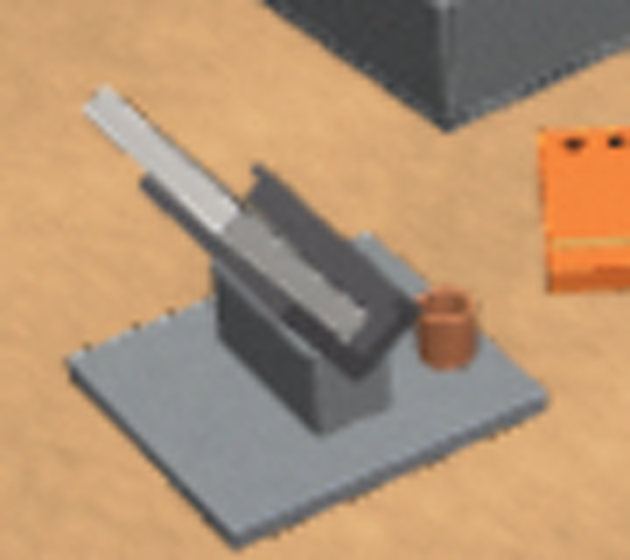

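```bash
cat > h.py <<'E'
import numpy as np
from scipy.optimize import least_squares
from workcell import r
C={n:r.get_calibration(n) for n in("side","top")}
def proj(n,P):
    c=C[n];P=np.atleast_2d(P);E=c["extrinsics"]
    q=P@E[:3,:3].T+E[:3,3]
    u=q[:,0]/-q[:,2];v=-q[:,1]/-q[:,2]
    k=1+c["k1"]*(u*u+v*v)
    return np.c_[c["cx"]+c["fx"]*u*k,c["cy"]+c["fy"]*v*k]
def unproj(n,px,z):
    # scalar pixel -> world at height z
    f=lambda p:(proj(n,[[p[0],p[1],z]])[0]-px)
    return least_squares(f,[0.5,0.]).x
def T2(p,L):
    L=np.atleast_2d(L).astype(float);c,s=np.cos(p[2]),np.sin(p[2])
    return np.c_[p[0]+c*L[:,0]-s*L[:,1],p[1]+s*L[:,0]+c*L[:,1],L[:,2]]
def fit2(obs,p0):
    # obs: list of (cam, local pts, pixels)
    f=lambda p:np.concatenate([(proj(n,T2(p,L))-px).ravel() for n,L,px in obs])
    s=least_squares(f,p0,x_scale=[.01,.01,.05]);return s.x,s.fun.reshape(-1,2)
E
cat > fit.py <<'E'
from h import *
np.set_printoptions(precision=4,suppress=True)
A=lambda l,k,o:np.array(l)/k+np.array(o)
sc=[[.0575,.125,.012],[.0575,-.125,.012],[-.0575,-.125,.012],[-.0575,.125,.012]]
tp=A([(88,42),(740,148),(706,445),(38,342)],6,(310,190))
sp=A([(280,52),(652,438),(398,567),(50,148)],5.5,(315,235))
for o in ([("top",sc,tp)],[("side",sc,sp)],[("top",sc,tp),("side",sc,sp)]):
    print("stand",*fit2(o,[.6,-.1,-.1]))
ps=fit2(o,[.6,-.1,-.1])[0]
rc=[[.075,.06,.01],[.075,-.06,.01],[-.055,-.06,.01],[-.055,.06,.01]]
tr=A([(168,73),(535,102),(495,498),(122,472)],7,(185,195))
sr=A([(368,235),(548,398),(236,537),(68,362)],7,(240,165))
i=[0,1,2,3]
for o in ([("top",rc,tr)],[("side",rc,sr)],[("top",rc,tr),("side",rc,sr)]):
    print("rest",*fit2(o,[.6,.2,-.1]))
pr=fit2(o,[.6,.2,-.1])[0]
E
python3 fit.py
```

```text
stand [ 0.573  -0.1548 -0.1586] [[-0.6933 -0.0625]
 [ 0.6676 -0.3428]
 [ 0.524   0.5039]
 [-0.4878 -0.1692]]
stand [ 0.5733 -0.1576 -0.169 ] [[ 0.2865 -0.3925]
 [ 0.9094  0.2472]
 [-0.2628  0.193 ]
 [-0.991  -0.431 ]]
stand [ 0.5733 -0.1561 -0.1634] [[ 0.0406 -0.4354]
 [ 1.3196 -0.2133]
 [ 0.9465  0.5968]
 [ 0.0201 -0.5982]
 [-0.4671 -0.6908]
 [ 0.5385 -0.4313]
 [-0.3909 -0.3148]
 [-1.5975 -0.5825]]
rest [ 0.5514  0.1642 -0.0729] [[-0.2461 -0.1676]
 [ 0.359  -0.5246]
 [ 0.4225  0.506 ]
 [-0.5405  0.1378]]
rest [ 0.5511  0.1601 -0.0741] [[ 0.3148 -0.2548]
 [ 0.6441 -0.3432]
 [-0.2634  0.4075]
 [-0.6837  0.0007]]
rest [ 0.5517  0.163  -0.0733] [[ 0.2942 -0.2862]
 [ 0.8992 -0.6265]
 [ 0.9563  0.3985]
 [-0.007   0.0138]
 [-0.2051 -0.8327]
 [ 0.0859 -1.0092]
 [-0.7451 -0.2982]
 [-1.1348 -0.608 ]]
```

```bash
python3 - <<'E'
import cv2,numpy as np
t=cv2.imread("pics/top0.png"); s=cv2.imread("pics/side0.png")
def crop(im,x,y,w,h,k,n,g=1.):
    c=cv2.resize(im[y:y+h,x:x+w],None,fx=k,fy=k,interpolation=cv2.INTER_CUBIC)
    c=np.clip(c*g,0,255).astype('u1'); cv2.imwrite(f"pics/{n}.png",c)
crop(t,190,215,66,40,12,"t_plate",1.6); crop(t,384,205,50,45,13,"t_ring",1.4)
crop(s,250,172,50,50,12,"s_plate"); crop(s,374,255,46,45,13,"s_ring",1.0)
E
```

```text
(no output)
```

View pics/t_plate.png

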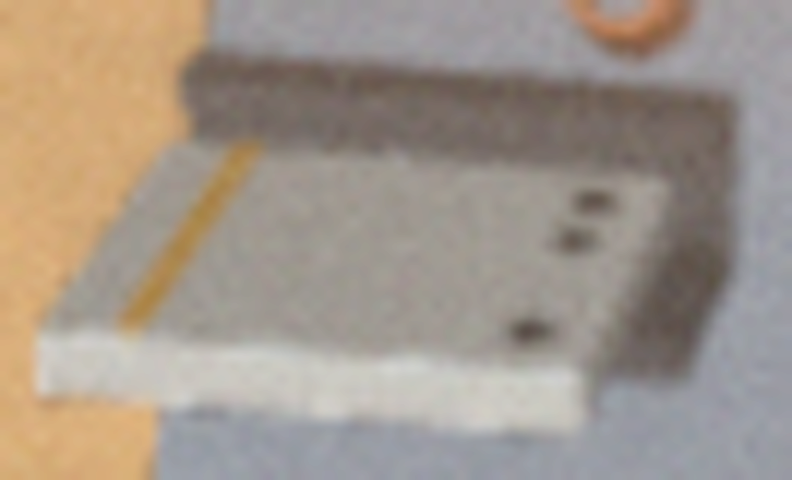

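View pics/t_ring.png

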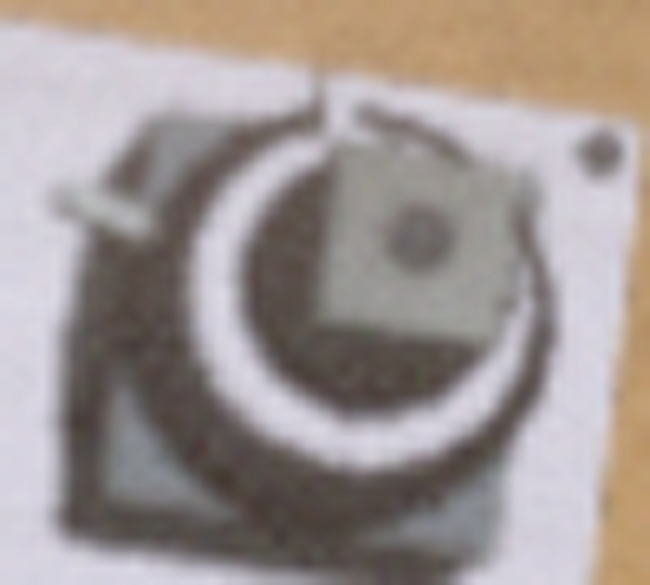

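View pics/s_plate.png

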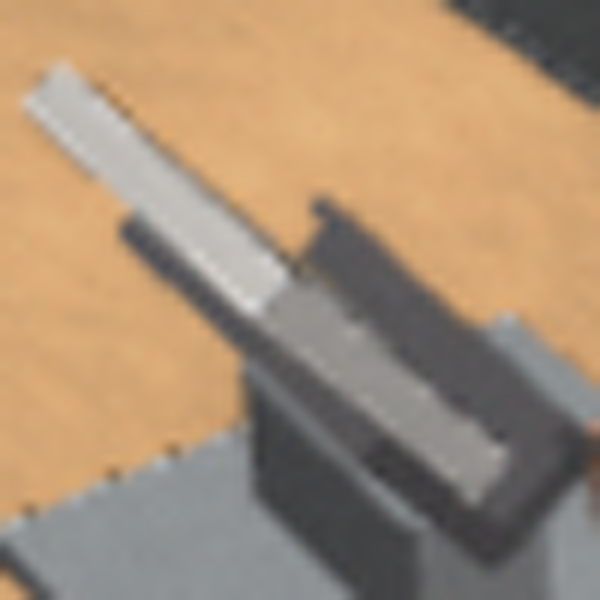

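View pics/s_ring.png

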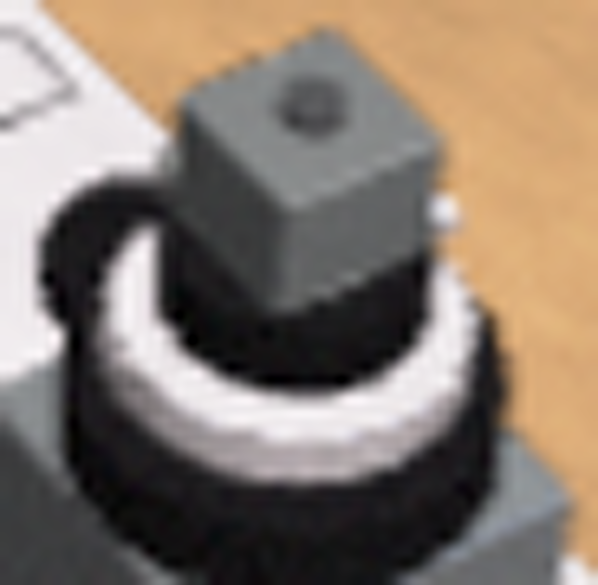

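```bash
sed -i 's|^A=.*|A=lambda l,k,o:(np.array(l)+.5)/k-.5+np.array(o)|' fit.py; cat > fit2.py <<'E'
from fit import *
print("----")
# lens axis
ax=T2(ps,[[0,-.065,0]])[0,:2]; pl=T2(ps,[[0,.065,.012]])[0]
print("stand",ps,"axis",ax,"place",pl,"rest",pr)
# axis from images: stub top z .133, ring
for n,px,z in (("top",A([(420,238)],13,(384,205))[0],.133),("side",A([(312,107)],13,(374,255))[0],.133)):
    print("axis stub",n,unproj(n,px,z))
# plate: (x,y,yaw), lean fixed
th=np.radians(35)
def P(p,L,zb=.052):
    L=np.array(L,float);X=L[:,0]*np.cos(th)-L[:,2]*np.sin(th);Z=zb+L[:,0]*np.sin(th)+L[:,2]*np.cos(th)
    return T2(p,np.c_[X,L[:,1],Z])
h=.006
Lt=[[h,.045,.08],[h,-.045,.08],[-h,.045,.08],[-h,-.045,.08]]
pt=A([(42,330),(587,366),(40,397),(587,433)],12,(190,215))
Ls=[[-h,.045,.08],[h,.045,.08],[-h,-.045,.08],[h,-.045,.08],[-h,-.045,0],[h,-.045,0]]
pp=A([(22,100),(62,62),(258,313),(298,270),(482,502),(510,455)],12,(250,172))
def fp(obs):
    f=lambda p:np.concatenate([(proj(n,P(p,L))-px).ravel() for n,L,px in obs])
    s=least_squares(f,[.55,.16,-.07],x_scale=[.01,.01,.05]);return s.x,s.fun.reshape(-1,2)
for o in ([("top",Lt,pt)],[("side",Ls,pp)],[("top",Lt,pt),("side",Ls,pp)]): print("plate",*fp(o))
pq=fp(o)[0]
c,s=np.cos(pr[2]),np.sin(pr[2]);d=pq[:2]-pr[:2];print("plate in rest",c*d[0]+s*d[1],-s*d[0]+c*d[1])
def ang(n,px,z):
    q=unproj(n,px,z)
    for nm,a in (("fit",ax),):
        v=q-a;print(n,q,"r",np.hypot(*v),"ang",np.arctan2(v[1],v[0])-ps[2])
print("tab tip");ang("top",A([(341,82)],13,(384,205))[0],.088);ang("side",A([(447,212)],13,(374,255))[0],.088)
print("pointer");ang("top",A([(60,198)],13,(384,205))[0],.078);ang("top",A([(140,224)],13,(384,205))[0],.078)
E
python3 fit2.py | sed -n '/----/,$p'
```

```text
----
stand [ 0.5739 -0.1549 -0.1633] axis [ 0.5633 -0.2191] place [ 0.5844 -0.0908  0.012 ] rest [ 0.5522  0.1644 -0.0731]
axis stub top [ 0.5641 -0.217 ]
axis stub side [ 0.5631 -0.2197]
plate [ 0.5656  0.1714 -0.0654] [[-0.2446  0.0295]
 [-0.0887  0.059 ]
 [ 0.3058 -0.059 ]
 [ 0.03   -0.0291]]
plate [ 0.5667  0.1716 -0.0637] [[-0.0975  0.2743]
 [-0.1549 -0.3849]
 [-0.3133  0.3166]
 [-0.2029 -0.1103]
 [-0.0724 -0.1403]
 [ 0.8672 -0.0246]]
plate [ 0.5661  0.1714 -0.0628] [[-0.2216 -0.1471]
 [-0.0573 -0.2373]
 [ 0.3415 -0.2341]
 [ 0.0741 -0.3234]
 [-0.2767  0.4221]
 [-0.3347 -0.2401]
 [-0.4645  0.4665]
 [-0.3549  0.0365]
 [-0.2183 -0.0008]
 [ 0.7205  0.112 ]]
plate in rest 0.013270677811848621 0.00806647172214629
tab tip
top [ 0.5992 -0.216 ] r 0.03601713733930895 ang 0.24833555421097164
side [ 0.5986 -0.2181] r 0.0352973572911683 ang 0.1905962406731018
pointer
top [ 0.5825 -0.1724] r 0.050501091799841344 ang 1.345074775930803
top [ 0.5782 -0.1851] r 0.03715323788212153 ang 1.3204817977280512
```

```bash
cat >> h.py <<'E'
from scipy.spatial.transform import Rotation as R
def quat(y,z):
    y=np.array(y,float);z=np.array(z,float);z/=np.linalg.norm(z);y-=z*(y@z);y/=np.linalg.norm(y)
    q=R.from_matrix(np.c_[np.cross(y,z),y,z]).as_quat();return q[[3,0,1,2]]
def down(phi): return quat([np.cos(phi),np.sin(phi),0],[0,0,-1])
AX=np.array([.5636,-.2186]);PL=np.array([.5845,-.0905]);YS=-.163
th=np.radians(35)
def IK(p,q):
    try: return r.inverse_kinematics(p,q)
    except Exception as e: return None
E
python3 - <<'E'
from h import *
np.set_printoptions(precision=3,suppress=True)
t0=.06
for b in (t0-np.pi/2,t0+np.pi/2):
    for d in (0,1.1): print(b+d,IK([*AX,.0775],down(b+d)))
# plate grasp
y=-.064; zp=R.from_euler('z',y).apply([-np.sin(th),0,np.cos(th)]);xp=R.from_euler('z',y).apply([np.cos(th),0,np.sin(th)])
o=np.array([.5663,.1714,.052])
for s in(1,-1):
    print("plate",s,IK(o+zp*.047,quat(s*xp,-zp)),IK(o+zp*.12,quat(s*xp,-zp)))
for b in(YS+np.pi/2,YS-np.pi/2): print("place",IK([*PL,.059],down(b)),IK([*PL,.2],down(b)))
print(r.sense()["time_s"])
E
```

```text
-1.5107963267948965 [-0.484  0.535  1.652 -0.     0.955  1.027]
-0.4107963267948964 [-0.484  0.535  1.652 -0.     0.955 -0.073]
1.6307963267948966 [-0.484  0.535  1.652 -0.     0.955 -2.115]
2.7307963267948967 None
plate 1 None None
plate -1 None None
place [-0.27   0.546  1.695 -0.     0.901 -1.678] [-0.27   0.376  1.567 -0.     1.199 -1.678]
place [-0.27   0.546  1.695 -0.     0.901  1.463] [-0.27   0.376  1.567 -0.     1.199  1.463]
0.1
```

```bash
python3 - <<'E'
from h import *
np.set_printoptions(precision=3,suppress=True)
y=-.064
o=np.array([.5663,.1714,.052])
zp0=R.from_euler('z',y).apply([-np.sin(th),0,np.cos(th)]);
for D in (0,10,15,20,25,30,35):
  a=np.radians(D)
  zp=R.from_euler('z',y).apply([-np.sin(a),0,np.cos(a)]);xp=R.from_euler('z',y).apply([np.cos(a),0,np.sin(a)])
  for s in (1,-1): print(D,s,IK(o+zp0*.05,quat(s*xp,-zp)),IK([.75,.1714,.3],quat(s*xp,-zp)))
E
```

```text
0 1 [ 0.189  0.469  1.731 -0.     0.941  0.253] [ 0.135  0.573  0.986 -0.     1.582  0.199]
0 -1 [ 0.189  0.469  1.731 -0.     0.941 -2.888] [ 0.135  0.573  0.986 -0.     1.582 -2.943]
10 1 [ 0.222  0.41   1.867 -0.076  0.698  0.34 ] [ 0.153  0.475  1.167 -0.039  1.329  0.223]
10 -1 [ 0.222  0.41   1.867 -0.076  0.698 -2.801] [ 0.153  0.475  1.167 -0.039  1.329 -2.918]
15 1 [ 0.241  0.39   1.935 -0.144  0.571  0.417] [ 0.163  0.432  1.254 -0.063  1.201  0.243]
15 -1 [ 0.241  0.39   1.935 -0.144  0.571 -2.725] [ 0.163  0.432  1.254 -0.063  1.201 -2.899]
20 1 [ 0.262  0.378  2.002 -0.259  0.442  0.542] [ 0.174  0.394  1.338 -0.092  1.071  0.269]
20 -1 [ 0.262  0.378  2.002 -0.259  0.442 -2.599] [ 0.174  0.394  1.338 -0.092  1.071 -2.873]
25 1 [ 0.285  0.375  2.068 -0.479  0.319  0.777] [ 0.186  0.361  1.421 -0.13   0.939  0.304]
25 -1 [ 0.285  0.375  2.068 -0.479  0.319 -2.364] [ 0.186  0.361  1.421 -0.13   0.939 -2.838]
30 1 [ 0.31   0.384  2.133 -0.957  0.226  1.273] [ 0.198  0.333  1.502 -0.18   0.807  0.353]
30 -1 [ 0.31   0.384  2.133 -0.957  0.226 -1.869] [ 0.198  0.333  1.502 -0.18   0.807 -2.788]
35 1 None [ 0.21   0.311  1.58  -0.252  0.673  0.425]
35 -1 None [ 0.21   0.311  1.58  -0.252  0.673 -2.716]
```

```bash
cat >> h.py <<'E'
PO=np.array([.5662,.1714,.052]);PY=-.0635
Rp=R.from_euler('z',PY)*R.from_euler('y',-th)   # plate axes at start
def grasp(Rplate,origin,s,beta,zg,yg=0.,back=.019):
    """TCP pose gripping plate point (0,yg,zg) at pad centre, tool z tilted by beta in plate plane"""
    x,yy,z=Rplate.as_matrix().T
    tz=-z*np.cos(beta)+yy*np.sin(beta)
    return origin+z*zg+yy*yg+tz*back, quat(s*x,tz)
E
python3 - <<'E'
from h import *
np.set_printoptions(precision=2,suppress=True)
for b in range(-60,61,5):
  for s in (1,-1):
    be=np.radians(b)
    js=[]
    for dz in(0,.06):
        p,q=grasp(Rp,PO+Rp.apply([0,0,dz]),s,be,.066); js.append(IK(p,q))
    pls=[]
    for k in (1,-1):
        Rq=R.from_euler('z',YS+k*np.pi/2)
        p,q=grasp(Rq,np.array([*PL,.013]),s,be,.066); pls.append(IK(p,q))
    if js[0] is not None: print(b,s,js,"PLACE",pls)
E
```

```text
-60 1 [array([ 0.72,  0.88,  1.58, -0.95,  1.51,  1.65]), array([ 0.76,  0.78,  1.63, -0.92,  1.56,  1.63])] PLACE [None, array([-0.23,  1.11,  0.89, -0.07,  2.19,  1.49])]
-60 -1 [array([ 0.72,  0.88,  1.58, -0.95,  1.51, -1.49]), array([ 0.76,  0.78,  1.63, -0.92,  1.56, -1.51])] PLACE [None, array([-0.23,  1.11,  0.89, -0.07,  2.19, -1.65])]
15 1 [array([ 0.08,  0.42,  2.28,  2.38,  0.26, -2.28]), None] PLACE [array([-0.26,  0.66,  1.48, -0.03,  1.26, -1.65]), array([-0.29,  0.47,  1.91,  0.07,  0.5 ,  1.39])]
15 -1 [array([0.08, 0.42, 2.28, 2.38, 0.26, 0.87]), None] PLACE [array([-0.26,  0.66,  1.48, -0.03,  1.26,  1.49]), array([-0.29,  0.47,  1.91,  0.07,  0.5 , -1.75])]
20 1 [array([-0.01,  0.44,  2.29,  2.14,  0.38, -2.13]), array([-0.01,  0.27,  2.32,  1.79,  0.32, -1.76])] PLACE [array([-0.25,  0.71,  1.41, -0.03,  1.37, -1.65]), array([-0.3 ,  0.46,  1.98,  0.13,  0.36,  1.32])]
20 -1 [array([-0.01,  0.44,  2.29,  2.14,  0.38,  1.01]), array([-0.01,  0.27,  2.32,  1.79,  0.32,  1.39])] PLACE [array([-0.25,  0.71,  1.41, -0.03,  1.37,  1.49]), array([-0.3 ,  0.46,  1.98,  0
[... 2440 characters left out ...]
,  1.6 ])]
55 1 [array([-0.44,  0.73,  2.17,  1.45,  1.09, -2.01]), array([-0.47,  0.61,  2.24,  1.39,  1.11, -1.94])] PLACE [array([-0.23,  1.06,  0.95, -0.07,  2.09, -1.65]), None]
55 -1 [array([-0.44,  0.73,  2.17,  1.45,  1.09,  1.13]), array([-0.47,  0.61,  2.24,  1.39,  1.11,  1.2 ])] PLACE [array([-0.23,  1.06,  0.95, -0.07,  2.09,  1.5 ]), None]
60 1 [array([-0.46,  0.79,  2.13,  1.4 ,  1.18, -2.  ]), array([-0.49,  0.66,  2.2 ,  1.34,  1.2 , -1.95])] PLACE [array([-0.23,  1.11,  0.89, -0.07,  2.19, -1.65]), None]
60 -1 [array([-0.46,  0.79,  2.13,  1.4 ,  1.18,  1.14]), array([-0.49,  0.66,  2.2 ,  1.34,  1.2 ,  1.19])] PLACE [array([-0.23,  1.11,  0.89, -0.07,  2.19,  1.49]), None]
```

```bash
python3 - <<'E'
from h import *
import cv2
np.set_printoptions(precision=3,suppress=True)
q=down(.06-np.pi/2)
r.reach([*AX,.24],q)
r.servo_line([*AX,.150],q,feed=.15); r.servo_line([*AX,.0765],q,feed=.06)
s=r.sense();print(s["time_s"],s["eef_pos"],s["wrist_force"],s["ft_torque"])
r.move_gripper(.74); s=r.sense();print(s["time_s"],s["width"],s["wrist_force"])
for n in("side","top"): cv2.imwrite(f"pics/{n}1.png",r.read_camera(n)[:,:,::-1])
for n,(x,y) in(("side",(340,180)),("top",(360,170))):
    im=cv2.imread(f"pics/{n}1.png")[y:y+120,x:x+120];cv2.imwrite(f"pics/{n}1c.png",cv2.resize(im,None,fx=5,fy=5,interpolation=2))
E
```

```text
5.4083 [ 0.564 -0.219  0.077] [ 0.276 -0.43  -0.234] [ 0.023 -0.022 -0.037]
5.7667 0.7417011296989464 [-1.051  0.55   0.134]
```

View pics/side1c.png

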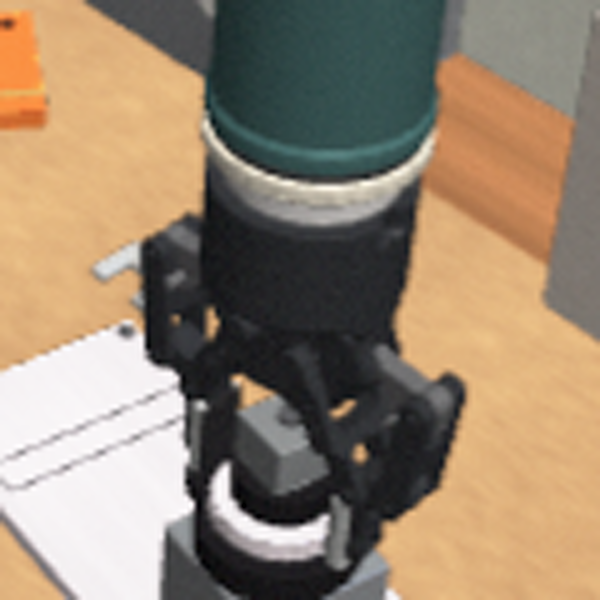

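View pics/top1c.png

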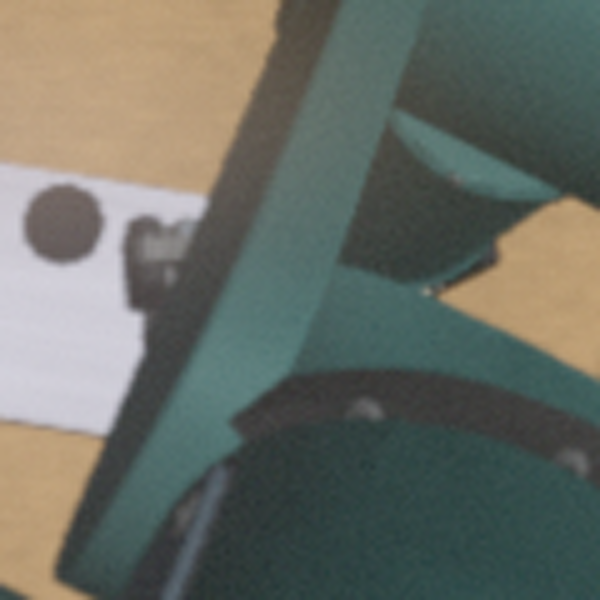

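```bash
python3 - <<'E'
from h import *
import cv2
im=cv2.resize(cv2.imread("pics/side1.png")[262:302,370:420],None,fx=14,fy=14,interpolation=2);cv2.imwrite("pics/side1d.png",im)
c,s=np.cos(-1.51),np.sin(-1.51)
for z in(.08,.085,.09):
  for w in(-.011,.011):
    P=[AX[0]+c*.0315+s*w*-1*-1,AX[1]+s*.0315-c*w,z]
    print(z,w,P,((proj("side",[P])[0]-(370,262)+.5)*14-.5))
E
```

```text
0.08 -0.011 [np.float64(0.5764935819558837), np.float64(-0.24937345519025947), 0.08] [585.68475318 365.58501319]
0.08 0.011 [np.float64(0.5545342275609376), np.float64(-0.25071015057708596), 0.08] [481.09630121 446.83936221]
0.085 -0.011 [np.float64(0.5764935819558837), np.float64(-0.24937345519025947), 0.085] [589.06570564 340.34701079]
0.085 0.011 [np.float64(0.5545342275609376), np.float64(-0.25071015057708596), 0.085] [484.16223809 421.59234826]
0.09 -0.011 [np.float64(0.5764935819558837), np.float64(-0.24937345519025947), 0.09] [592.46814157 314.93628961]
0.09 0.011 [np.float64(0.5545342275609376), np.float64(-0.25071015057708596), 0.09] [487.24791668 396.17022764]
```

View pics/side1d.png

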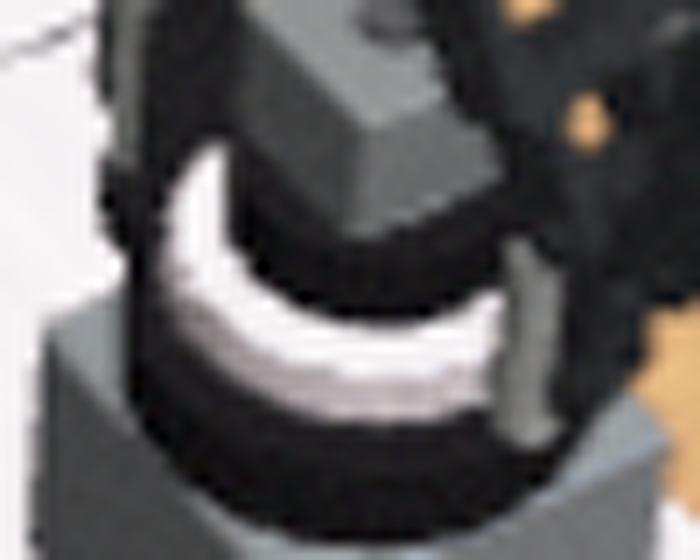

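```bash
python3 - <<'E'
from h import *
np.set_printoptions(precision=2,suppress=True)
r.servo_line([*AX,.0797],feed=.05)
for w in(.70,.68,.665,.65,.635):
    r.move_gripper(w); s=r.sense();print(w,s["time_s"],s["width"],s["wrist_force"],s["ft_torque"])
    if np.linalg.norm(s["wrist_force"])>6: break
E
```

```text
0.7 6.3333 0.7000979774905827 [-0.56 -0.31 -0.42] [-0.05  0.02 -0.05]
0.68 6.55 0.682289054967494 [-0.21 -0.24 -0.03] [-0.02  0.06  0.04]
0.665 6.7667 0.6669500029265968 [-0.83  0.17 -0.16] [-0.01  0.04 -0.  ]
0.65 6.9833 0.6524625988832778 [ 0.1  -0.64  0.39] [-0.03  0.01  0.03]
0.635 7.2 0.6355859689656063 [ 0.2  -0.06  0.78] [ 0.11 -0.    0.01]
```

```bash
python3 - <<'E'
from h import *
np.set_printoptions(precision=3,suppress=True)
def pr(t): s=r.sense();print(t,s["time_s"],s["width"],s["eef_pos"],s["wrist_force"],s["ft_torque"],s["joint_positions"][5])
r.move_gripper(.55); pr("grip")
j=np.array(r.sense()["joint_positions"]);j0=j.copy()
for k in(.3,.7,1.11):
    j=j0.copy();j[5]-=k;r.move_j(j);pr(k)
E
```

```text
grip 7.4167 0.5989204301831463 [ 0.564 -0.218  0.08 ] [-1.111  2.316  5.473] [ 0.384  0.299 -0.038] 1.026574703368666
0.3 7.8083 0.598377205161502 [ 0.564 -0.219  0.081] [ 0.341 -2.171 -0.065] [-0.23   0.052  0.078] 0.7303688295774541
0.7 8.275 0.5971155319338718 [ 0.564 -0.219  0.081] [ 0.123 -4.615 -0.865] [-0.754  0.02   0.033] 0.3317725676939438
1.11 8.75 0.5901213977276699 [ 0.565 -0.22   0.081] [ 2.28  -5.581 -1.869] [-1.037 -0.198  0.05 ] -0.07959588043215113
```

```bash
python3 - <<'E'
from h import *
import cv2
np.set_printoptions(precision=3,suppress=True)
r.move_gripper(.85)
s=r.sense();print(s["wrist_force"],s["eef_pos"])
p=s["eef_pos"]
r.servo_line([*AX,.17],feed=.12)
r.reach([.42,.0,.25],down(-.41))
print(r.sense()["time_s"])
for n in("side","top"): cv2.imwrite(f"pics/{n}2.png",r.read_camera(n)[:,:,::-1])
for n,(x,y) in(("side",(374,255)),("top",(384,205))):
    im=cv2.imread(f"pics/{n}2.png")[y:y+45,x:x+50];cv2.imwrite(f"pics/{n}2c.png",np.clip(cv2.resize(im,None,fx=13,fy=13,interpolation=2)*(1.4 if n=="top" else 1.),0,255).astype("u1"))
E
```

```text
[-0.041 -0.251  0.007] [ 0.563 -0.218  0.08 ]
11.05
```

View pics/top2c.png

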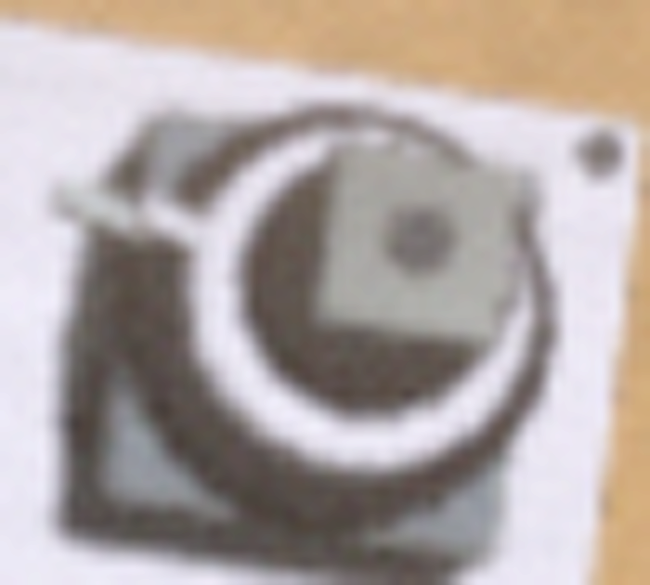

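View pics/side2c.png

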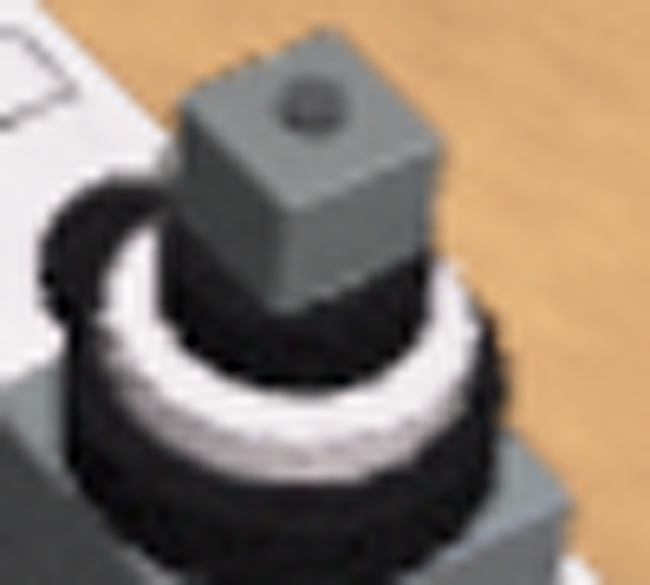

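```bash
cat > ov.py <<'E'
from h import *
import cv2,sys
pts=np.array([.573,-.154,-.1596])
def ov(img,ti,tp,out,k=20,off=(385,212),wh=(38,28),pts=pts):
    im=cv2.imread(img)[off[1]:off[1]+wh[1],off[0]:off[0]+wh[0]]
    im=np.clip(cv2.resize(im,None,fx=k,fy=k,interpolation=2)*1.4,0,255).astype("u1")
    def poly(P,col,cl=True):
        q=((proj("top",T2(pts,P))-off+.5)*k-.5)
        cv2.polylines(im,[np.round(q).astype(int)],cl,col,1,cv2.LINE_AA)
    def bar(t,r0,r1,w,z):
        c,s=np.cos(t),np.sin(t);return [[c*a-s*b,-.065+s*a+c*b,z] for a,b in((r0,w),(r1,w),(r1,-w),(r0,-w))]
    poly(bar(ti,.027,.037,.0025,.088),(0,0,255)); poly(bar(tp,.034,.049,.0025,.078),(0,160,0))
    a=np.linspace(0,2*np.pi,90)
    for R_,z in((.027,.09),(.034,.078)): poly([[R_*np.cos(t),-.065+R_*np.sin(t),z] for t in a],(255,0,0))
    poly([[x,-.065+y,.13] for x,y in((.0145,.0145),(.0145,-.0145),(-.0145,-.0145),(-.0145,.0145))],(255,0,255))
    cv2.imwrite(out,im)
E
python3 - <<'E'
from ov import *
ov("pics/top2.png",1.30,1.333,"pics/ov2.png")
ov("pics/top0.png",.215,1.333,"pics/ov0.png")
E
```

View pics/ov2.png

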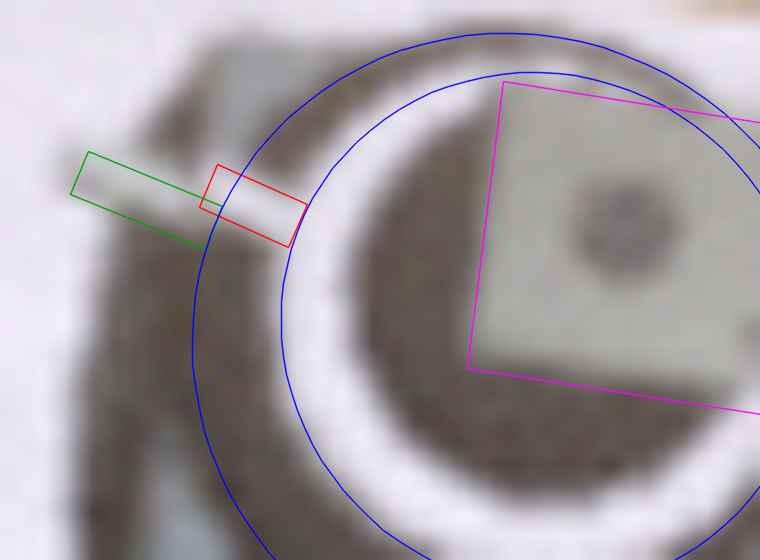

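View pics/ov0.png

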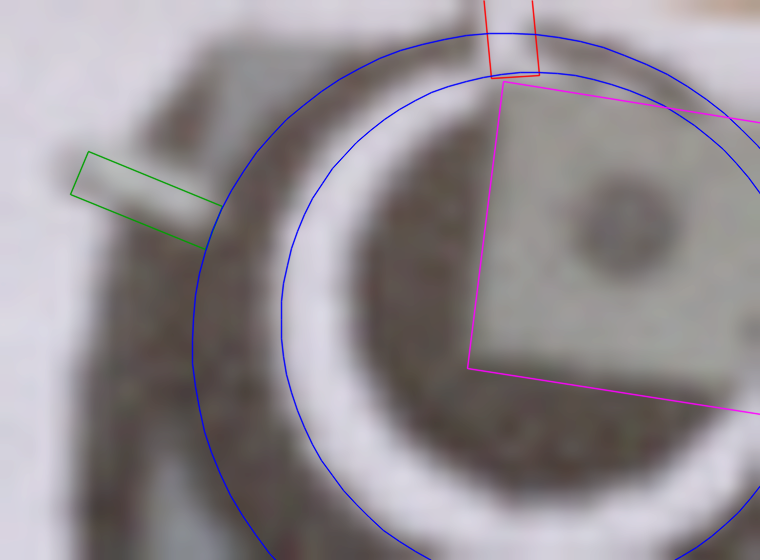

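```bash
cat > ang.py <<'E'
from ov import *
from scipy.ndimage import map_coordinates,gaussian_filter
def analyse(f0,f2,verbose=True):
    I0=cv2.imread(f0).mean(2).astype(float);I2=cv2.imread(f2).mean(2).astype(float)
    # ring outer edge, z=.09 r=.027: search radial edge
    def edges(p,I,rad,z,angs,lo=.022,hi=.033):
        out=[]
        rr=np.linspace(lo,hi,45)
        for t in angs:
            q=proj("top",T2(p,np.c_[rr*np.cos(t),-.065+rr*np.sin(t),0*rr+z]))
            v=map_coordinates(I,[q[:,1],q[:,0]],order=1); v=gaussian_filter(v,3)
            out.append(rr[np.argmin(np.gradient(v))])
        return np.array(out)
    p=pts.copy()
    angs=np.r_[np.linspace(1.7,4.5,40)]
    for it in range(4):
        e=edges(p,I2,.027,.09,angs)-.027
        # e = dx*cos+dy*sin + c
        A=np.c_[np.cos(angs),np.sin(angs),np.ones_like(angs)]
        s=np.linalg.lstsq(A,e,rcond=None)[0]
        d=np.array([s[0],s[1]]);c,sn=np.cos(p[2]),np.sin(p[2])
        p[:2]+=[c*d[0]-sn*d[1],sn*d[0]+c*d[1]]
    print("axis shift mm",(p-pts)[:2]*1e3,"c",s[2]*1e3,"rms",np.std(e-A@s)*1e3)
    def bar(t,r0,r1,w,z):
        c,s=np.cos(t),np.sin(t);return [[c*a-s*b,-.065+s*a+c*b,z] for a,b in((r0,w),(r1,w),(r1,-w),(r0,-w))]
    K=8;off=np.array([380,205]);W,H=60,45
    def mask(polys,sig):
        m=np.zeros((H*K,W*K),np.float32)
        q=((proj("top",T2(p,polys))-off+.5)*K-.5)
        cv2.fillPoly(m,[np.round(q*16).astype(np.int32)],1.,shift=4)
        return gaussian_filter(cv2.resize(m,(W,H),interpolation=cv2.INTER_AREA),sig)
    sub=lambda I:I[off[1]:off[1]+H,off[0]:off[0]+W]
    a,b=sub(I0),sub(I2)
    from scipy.optimize import minimize
    def fit(bg,fg,t0,Wc):
        # model fg = bg*(1-m)+Wc*m in neighbourhood of tab
        nb=mask(bar(t0,.0285,.041,.008,.088),.5)>.3
        best=None
        for t in np.arange(t0-.2,t0+.2,.005):
            for sig in(.4,.6,.8):
                m=mask(bar(t,.026,.037,.0025,.088),sig);e=((bg*(1-m)+Wc*m-fg)[nb]**2).mean()
                if best is None or e<best[0]: best=(e,t,sig)
        return best
    Wc=np.percentile(b[:, :],97)
    for Wv in(Wc,Wc-10): print("W",Wv,"old tab",fit(b,a,.22,Wv),"new tab",fit(a,b,1.32,Wv))
    # pointer: transverse profile of I0 at several radii, z=.078
    for I,nm in((I0,"0"),(I2,"2")):
      for rad in (.038,.040,.042,.044,.046):
        tt=np.linspace(1.33-.25,1.33+.25,101)
        q=proj("top",T2(p,np.c_[rad*np.cos(tt),-.065+rad*np.sin(tt),0*tt+.078]))
        v=map_coordinates(I,[q[:,1],q[:,0]],order=1)
        if nm=="0": print(rad,"peak",tt[np.argmax(gaussian_filter(v,6))],v[::10].round(0))
    return p
if __name__=="__main__":
    np.set_printoptions(precision=3,suppress=True,linewidth=150)
    p=analyse("pics/top0.png","pics/top2.png")
    ov("pics/top2.png",1.30,1.333,"pics/ov2b.png",pts=p);print(p)
E
python3 ang.py
```

```text
axis shift mm [0.857 0.773] c -0.08928954255393 rms 0.35988869243698485
W 170.0 old tab (np.float64(396.85798228253014), np.float64(0.21000000000000002), 0.6) new tab (np.float64(37.59408048812234), np.float64(1.2999999999999963), 0.8)
W 160.0 old tab (np.float64(307.8037390638745), np.float64(0.21000000000000002), 0.4) new tab (np.float64(45.765261515527065), np.float64(1.2999999999999963), 0.6)
0.038 peak 1.2950000000000002 [ 89.  85.  86. 103. 123. 118.  89.  66.  61.  63.  62.]
0.04 peak 1.2950000000000002 [ 76.  71.  77.  99. 119. 115.  89.  70.  67.  69.  66.]
0.042 peak 1.3 [ 83.  80.  85. 100. 124. 122.  93.  92.  92.  91.  84.]
0.044 peak 1.29 [119. 115. 111. 119. 129. 124. 114. 122. 126. 127. 125.]
0.046 peak 1.58 [146. 144. 143. 139. 134. 123. 119. 143. 148. 149. 151.]
[ 0.574 -0.153 -0.16 ]
```

View pics/ov2b.png

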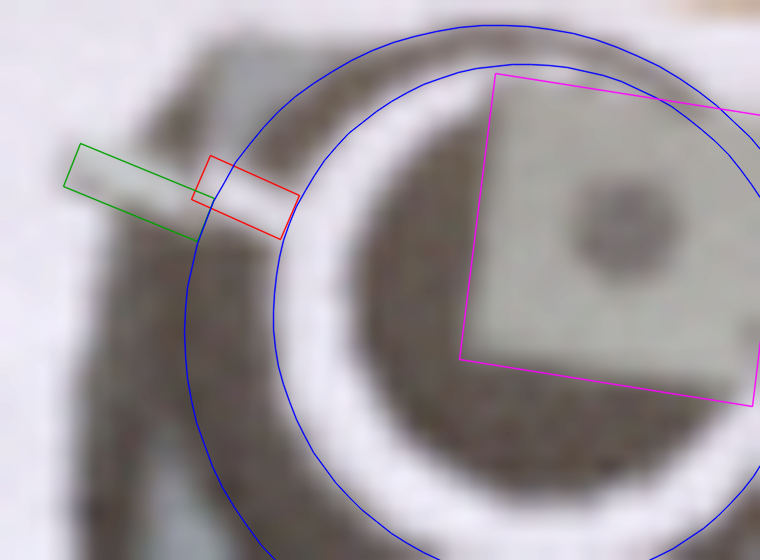

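```bash
cat > ang2.py <<'E'
from ov import *
from scipy.ndimage import map_coordinates
def ctr(I,p,rad,z,t0,w=.3):
    tt=np.linspace(t0-w,t0+w,121)
    q=proj("top",T2(p,np.c_[rad*np.cos(tt),-.065+rad*np.sin(tt),0*tt+z]))
    v=map_coordinates(I,[q[:,1],q[:,0]],order=1)
    i=30+np.argmax(v[30:91]);pk=v[i]
    hl=(pk+v[:i].min())/2;hr=(pk+v[i:].min())/2
    l=i
    while l>0 and v[l]>hl:l-=1
    k=i
    while k<120 and v[k]>hr:k+=1
    return (tt[l]+tt[k])/2,(tt[k]-tt[l])*rad*1e3
def run(f,ti,tp=1.31):
    I=cv2.imread(f).mean(2).astype(float)
    for p in(np.array([.573,-.154,-.1596]),np.array([.5735,-.1534,-.1596]),np.array([.5739,-.1532,-.1596])):
        a=[ctr(I,p,x,.088,ti) for x in(.031,.032,.033,.034)];b=[ctr(I,p,x,.078,tp) for x in(.039,.040,.041,.042)]
        print("tab",np.round(a,3).tolist(),"ptr",np.round(b,3).tolist(),"diff",np.mean(a,0)[0]-np.mean(b,0)[0])
E
python3 -c "
from ang2 import *
run('pics/top2.png',1.31);run('pics/top0.png',.2)"
```

```text
tab [[1.295, 5.89], [1.295, 6.08], [1.292, 6.105], [1.295, 6.12]] ptr [[1.298, 5.265], [1.29, 5.6], [1.288, 5.945], [1.285, 5.88]] diff 0.004375000000000018
tab [[1.3, 5.89], [1.3, 6.08], [1.3, 5.94], [1.305, 6.12]] ptr [[1.298, 5.655], [1.29, 6.0], [1.29, 6.15], [1.29, 5.88]] diff 0.009374999999999911
tab [[1.31, 5.89], [1.31, 6.08], [1.31, 5.94], [1.312, 6.29]] ptr [[1.302, 5.655], [1.3, 6.0], [1.298, 5.945], [1.298, 5.67]] diff 0.01124999999999976
tab [[0.24, 5.27], [0.243, 4.96], [0.233, 4.785], [0.22, 5.44]] ptr [[1.292, 5.655], [1.288, 5.8], [1.285, 5.74], [1.285, 5.88]] diff -1.05375
tab [[0.228, 5.115], [0.22, 4.8], [0.21, 4.95], [0.2, 5.44]] ptr [[1.295, 5.85], [1.292, 5.8], [1.29, 5.74], [1.29, 5.88]] diff -1.0775000000000001
tab [[0.218, 4.805], [0.21, 4.8], [0.2, 5.28], [0.19, 5.78]] ptr [[1.3, 5.85], [1.298, 5.8], [1.298, 5.945], [1.298, 5.67]] diff -1.0937500000000002
```

```bash
cat > fk.py <<'E'
from h import *
import os
def fk(j,k):
    h,a,L1,e,L2,Lt,c=k
    B=R.from_euler('z',j[0]);U=B*R.from_euler('y',j[1]);F=U*R.from_euler('y',j[2])
    Wr=F*R.from_euler('ZYZ',[j[3],j[4],j[5]+c])
    el=B.apply([a,0,h])+U.apply([0,0,L1]); wr=el+F.apply([e,0,L2])
    return wr+Wr.apply([0,0,Lt]),Wr,el,wr
if __name__=="__main__":
    rng=np.random.default_rng(0);D=[]
    while len(D)<25:
        p=np.array([rng.uniform(.45,.75),rng.uniform(-.3,.3),rng.uniform(.1,.3)])
        q=quat(R.from_euler('z',rng.uniform(-1,1)).apply([0,1,0]),[rng.uniform(-.4,.4),rng.uniform(-.4,.4),-1])
        j=IK(p,q)
        if j is not None:D.append((p,q,np.array(j)))
    def f(k):
        o=[]
        for p,q,j in D:
            P,Wr,_,_=fk(j,k);o+=list(P-p)+list(.3*(Wr.as_matrix()-R.from_quat(q[[1,2,3,0]]).as_matrix()).ravel())
        return np.array(o)
    best=min((least_squares(f,[.3,.05,.35,0,.35,.25,c]) for c in(0,np.pi/2,np.pi,-np.pi/2)),key=lambda s:s.cost)
    print(best.x,abs(best.fun).max());np.save("fk.npy",best.x)
E
python3 fk.py
```

```text
[ 2.72807375e-01 -1.05082265e-03  6.12359836e-01  1.13989992e-01
  4.34665091e-01  3.78386957e-01  1.57079633e+00] 0.07038692101104238
```

```bash
cat > fk2.py <<'E'
from h import *
def fk(j,k):
    h,a,L1,e,L2,Lt,c,o2,o3,o5,ly,b=k
    B=R.from_euler('z',j[0]);U=B*R.from_euler('y',j[1]+o2);F=U*R.from_euler('y',j[2]+o3)
    W4=F*R.from_euler('z',j[3]);W5=W4*R.from_euler('y',j[4]+o5);Wr=W5*R.from_euler('z',j[5]+c)
    el=B.apply([a,ly,h])+U.apply([0,0,L1]); wr=el+F.apply([e,0,L2])
    return wr+W5.apply([b,0,Lt]),Wr,el,wr
if __name__=="__main__":
    np.set_printoptions(precision=4,suppress=True)
    rng=np.random.default_rng(0);D=[]
    while len(D)<25:
        p=np.array([rng.uniform(.45,.75),rng.uniform(-.3,.3),rng.uniform(.1,.3)])
        q=quat(R.from_euler('z',rng.uniform(-1,1)).apply([0,1,0]),[rng.uniform(-.4,.4),rng.uniform(-.4,.4),-1])
        j=IK(p,q)
        if j is not None:D.append((p,q,np.array(j)))
    def f(k):
        o=[]
        for p,q,j in D:
            P,Wr,_,_=fk(j,k);o+=list(P-p)+list(.3*(Wr.as_matrix()-R.from_quat(q[[1,2,3,0]]).as_matrix()).ravel())
        return np.array(o)
    best=None
    for i in range(12):
        s=least_squares(f,[.3,.05,.35,0,.35,.25,rng.choice([0,1.57,3.14,-1.57])]+[0]*5+rng.normal(0,.05,12))
        if best is None or s.cost<best.cost:best=s
    print(best.x,abs(best.fun).max());np.save("fk.npy",best.x)
    print(abs(best.fun.reshape(25,12)).max(0))
E
python3 fk2.py
```

```text
[ 0.2665  0.      0.6111  0.1122  0.4336  0.3727  1.5708 -0.      0.
  0.      0.0689 -0.    ] 4.440892098500626e-16
[0. 0. 0. 0. 0. 0. 0. 0. 0. 0. 0. 0.]
```

```bash
cat > plan.py <<'E'
from fk2 import *
K=np.load("fk.npy")
BE=np.radians(25);ZG=.067;S=-1
TOOL=[[x,y,z] for x in(-.011,.011) for y in(-.057,.057) for z in(0,)]+[[x,y,-.073] for x in(-.043,.043) for y in(-.043,.043)]
RQ=R.from_euler('z',YS+np.pi/2)
def g(dz=0,back=0.,up=0.):
    p,q=grasp(Rp,PO+Rp.apply([0,0,dz])+[0,0,up],S,BE,ZG);tz=R.from_quat(q[[1,2,3,0]]).apply([0,0,1]);return p-tz*back,q
def pl(z): return grasp(RQ,np.array([*PL,z]),S,BE,ZG)
def path(j0,j1,plate=False,n=13):
    for t in np.linspace(0,1,n):
        j=j0+(j1-j0)*t;P,W,el,wr=fk(j,K)
        Q=P+W.apply(TOOL);m=Q[np.argmin(Q[:,2])]
        s=""
        if plate:
            # plate in tool frame
            p,q=g();Rt=R.from_quat(q[[1,2,3,0]]);c=np.array([[x,y,z] for x in(-.006,.006) for y in(-.045,.045) for z in(0,.08)])
            L=Rt.inv().apply(PO+Rp.apply(c)-p);X=P+W.apply(L);s=X[np.argmin(X[:,2])]
        print(round(t,2),"tcp",P,"low",m,"plate low",s,"wr",wr)
if __name__=="__main__":
    np.set_printoptions(precision=3,suppress=True,linewidth=170)
    j0=np.array(r.sense()["joint_positions"]);print("now",j0)
    for nm,a in(("grasp",g()),("pre",g(back=.08)),("lift1",g(dz=.04)),("lift2",g(dz=.04,up=.08)),("lift3",g(dz=.04,up=.12)),("placehi",pl(.17)),("placehi",pl(.10)),("place",pl(.013))): print(nm,a[0],IK(*a))
    print("to pre");path(j0,np.array(IK(*g(back=.08))))
    a=IK(*g(dz=.04,up=.08));b=IK(*pl(.17))
    if a is not None: print("transfer");path(np.array(a),np.array(b),True)
E
python3 plan.py
```

```text
now [-0.166  0.076  1.843 -0.     1.222  0.245]
grasp [0.538 0.181 0.093] [-0.098  0.462  2.298  1.982  0.501  1.078]
pre [0.495 0.15  0.152] [-0.221  0.255  2.342  1.566  0.522  1.428]
lift1 [0.515 0.183 0.126] [-0.101  0.353  2.321  1.826  0.474  1.252]
lift2 [0.515 0.183 0.206] [-0.101  0.14   2.232  1.233  0.487  1.915]
lift3 [0.515 0.183 0.246] [-0.101  0.054  2.177  1.01   0.549  2.172]
placehi [ 0.577 -0.089  0.22 ] [-0.249  0.598  1.217 -0.037  1.761  1.486]
placehi [ 0.577 -0.089  0.15 ] [-0.249  0.659  1.283 -0.036  1.634  1.491]
place [ 0.577 -0.089  0.063] [-0.249  0.751  1.339 -0.036  1.486  1.496]
to pre
0.0 tcp [ 0.421 -0.001  0.25 ] low [0.373 0.032 0.25 ] plate low  wr [ 0.421 -0.001  0.622]
0.08 tcp [0.425 0.042 0.231] low [0.467 0.002 0.228] plate low  wr [ 0.415 -0.002  0.601]
0.17 tcp [0.43  0.081 0.218] low [0.465 0.036 0.21 ] plate low  wr [ 0.409 -0.002  0.581]
0.25 tcp [0.437 0.116 0.21 ] low [0.463 0.066 0.196] plate low  wr [ 0.401 -0.003  0.561]
0.33 tcp [0.445 0.145 0.204] low [0.462 0.093 0.184] plate low  wr [ 0.392 -0.003  0.542]
0.42 tcp [0.455 0.168 
[... 1418 characters left out ...]
 [ 0.544 -0.026  0.523]
0.58 tcp [0.579 0.13  0.197] low [0.562 0.08  0.172] plate low [0.565 0.158 0.143] wr [ 0.579 -0.039  0.529]
0.67 tcp [0.579 0.093 0.194] low [0.567 0.04  0.173] plate low [0.56  0.115 0.139] wr [ 0.612 -0.053  0.535]
0.75 tcp [0.579 0.051 0.194] low [ 0.571 -0.004  0.177] plate low [0.555 0.068 0.139] wr [ 0.644 -0.068  0.541]
0.83 tcp [0.579 0.005 0.198] low [ 0.574 -0.051  0.185] plate low [0.55  0.017 0.144] wr [ 0.675 -0.083  0.547]
0.92 tcp [ 0.578 -0.042  0.206] low [ 0.576 -0.099  0.198] plate low [ 0.545 -0.036  0.154] wr [ 0.704 -0.099  0.552]
1.0 tcp [ 0.577 -0.089  0.22 ] low [ 0.596 -0.035  0.215] plate low [ 0.628 -0.104  0.17 ] wr [ 0.732 -0.115  0.558]
```

```bash
python3 - <<'E'
from plan import *
import cv2
np.set_printoptions(precision=3,suppress=True,linewidth=170)
r.move_gripper(.5)
r.reach(*g(back=.08))
s=r.sense();print(s["time_s"],s["eef_pos"],g(back=.08)[0],s["wrist_force"])
r.servo_line(*g(back=.03),feed=.1)
for n in("side","top"): cv2.imwrite(f"pics/{n}3.png",r.read_camera(n)[:,:,::-1])
for n,(x,y) in(("side",(220,130)),("top",(170,180))):
    im=cv2.imread(f"pics/{n}3.png")[y:y+100,x:x+120];cv2.imwrite(f"pics/{n}3c.png",cv2.resize(im,None,fx=6,fy=6,interpolation=2))
E
```

```text
12.95 [0.495 0.15  0.153] [0.495 0.15  0.152] [0.129 0.44  0.188]
```

View pics/side3c.png

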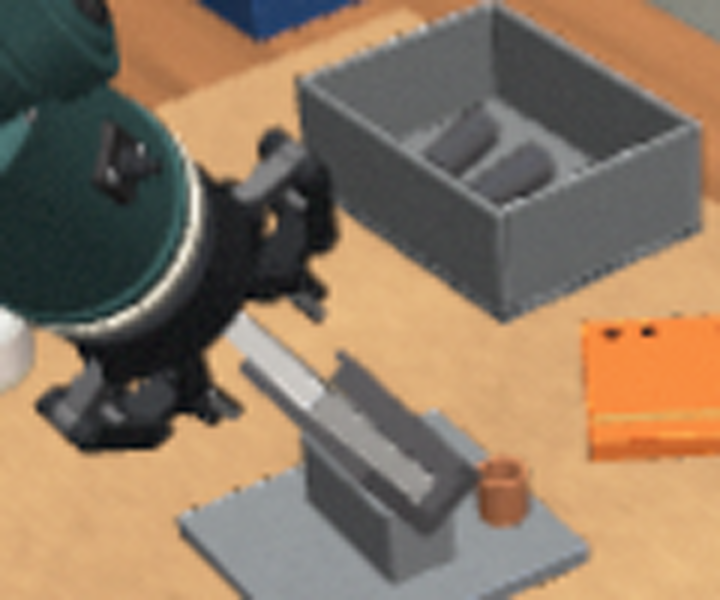

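View pics/top3c.png

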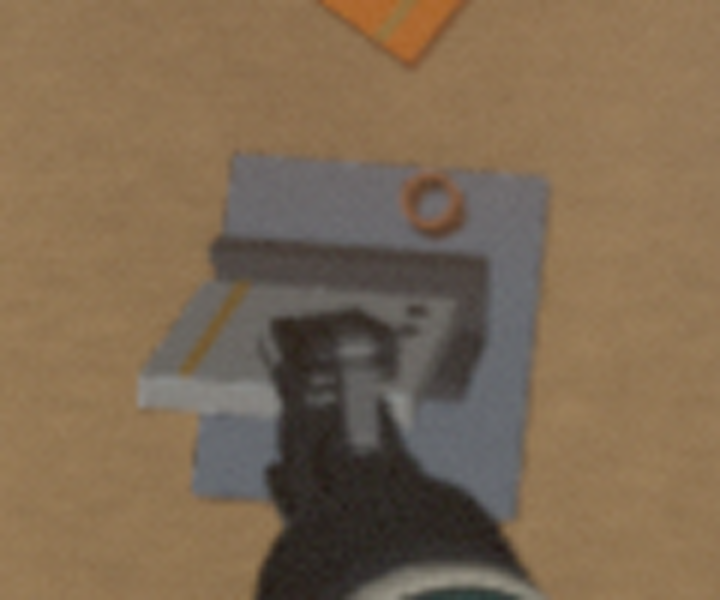

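```bash
python3 - <<'E'
from plan import *
import cv2
np.set_printoptions(precision=3,suppress=True,linewidth=170)
def pr(t): s=r.sense();print(t,round(s["time_s"],2),round(s["width"],3),s["eef_pos"],s["wrist_force"],s["ft_torque"]);return s
r.servo_line(*g(),feed=.06);pr("in")
for w in(.25,.2,.17,.15,.13):
    r.move_gripper(w);s=pr(w)
    if np.linalg.norm(s["wrist_force"])>5 or s["width"]>w+.015: break
for n in("side","top"): cv2.imwrite(f"pics/{n}4.png",r.read_camera(n)[:,:,::-1])
for n,(x,y) in(("side",(220,130)),("top",(170,180))):
    im=cv2.imread(f"pics/{n}4.png")[y:y+100,x:x+120];cv2.imwrite(f"pics/{n}4c.png",cv2.resize(im,None,fx=6,fy=6,interpolation=2))
E
```

```text
in 14.35 0.499 [0.538 0.181 0.093] [-0.046  0.56   0.785] [-0.167  0.195 -0.049]
0.25 14.69 0.252 [0.538 0.181 0.093] [ 0.123  0.946 -0.896] [-0.217  0.238  0.008]
0.2 14.92 0.204 [0.538 0.181 0.093] [ 0.422 -0.549 -0.165] [-0.199  0.286  0.044]
0.17 15.13 0.169 [0.538 0.181 0.093] [ 0.289  0.339 -0.192] [-0.131  0.273  0.036]
0.15 15.35 0.148 [0.538 0.181 0.093] [0.049 0.198 0.138] [-0.184  0.285 -0.026]
0.13 15.57 0.137 [0.538 0.181 0.093] [-1.164 -0.395  0.624] [-0.026  0.142 -0.157]
```

View pics/side4c.png

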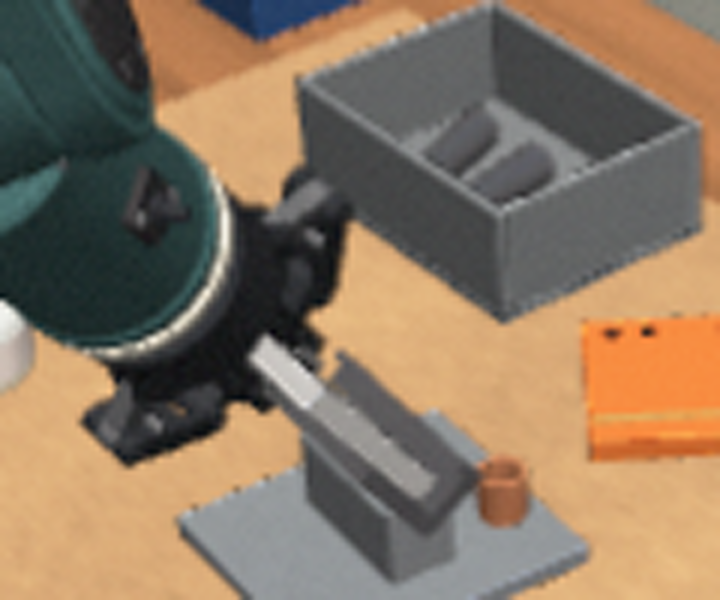

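View pics/top4c.png

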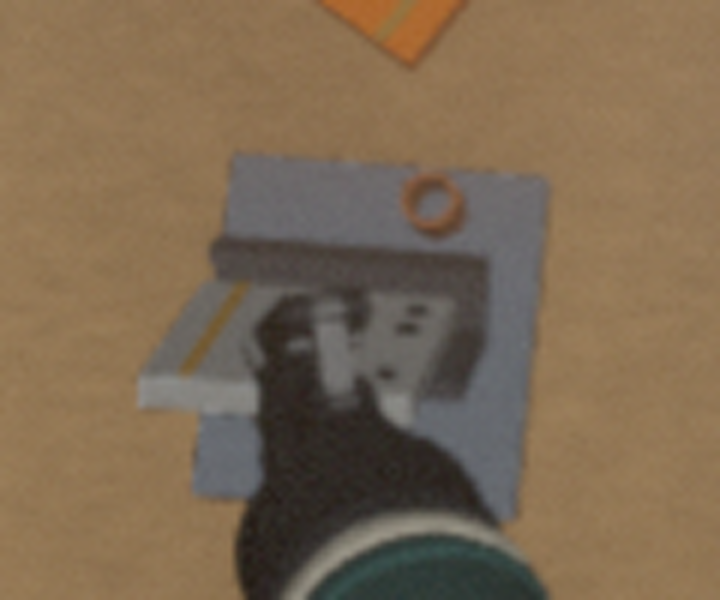

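```bash
python3 - <<'E'
from plan import *
np.set_printoptions(precision=4,suppress=True,linewidth=170)
def pr(t): s=r.sense();print(t,round(s["time_s"],2),round(s["width"],3),s["eef_pos"],s["wrist_force"],s["ft_torque"]);return s
r.move_gripper(0.);pr("grip")
r.servo_line(*g(dz=.006),feed=.03);pr("l0")
r.servo_line(*g(dz=.04),feed=.08);pr("l1")
r.servo_line(*g(dz=.04,up=.08),feed=.12);pr("l2")
A=lambda l,k,o:(np.array(l)+.5)/k-.5+np.array(o)
fr=[[.049,.074,.012],[.049,.056,.012],[-.049,.056,.012],[-.049,.074,.012]]
t=A([(215,80),(265,88),(226,345),(174,338)],6,(310,190));s=A([(335,122),(357,150),(150,236),(128,207)],5.5,(315,235))
for o in([("top",fr,t)],[("side",fr,s)],[("top",fr,t),("side",fr,s)]):
    p,e=fit2(o,[.57,-.15,-.16]);print(p,T2(p,[[0,.065,.012]])[0],abs(e).max())
E
```

```text
grip 15.88 0.131 [0.5382 0.1812 0.0929] [-2.1347 -1.3688  2.9052] [ 0.0545  0.1585 -0.2338]
l0 16.23 0.13 [0.5349 0.1811 0.0977] [ 1.8839 -1.8282 -3.2536] [-0.5397  0.2975 -0.4311]
l1 16.81 0.128 [0.5152 0.1828 0.1256] [ 1.6875 -1.2608 -3.4326] [-0.2975  0.248  -0.2133]
l2 17.62 0.131 [0.5141 0.1829 0.2042] [ 0.1575  0.4721 -5.3219] [-0.5475  0.8842 -0.0096]
[ 0.575  -0.1541 -0.1617] [ 0.5855 -0.0899  0.012 ] 0.33408911148080733
[ 0.5752 -0.1539 -0.1793] [ 0.5868 -0.0899  0.012 ] 0.2529658600604989
[ 0.5752 -0.1541 -0.1688] [ 0.5861 -0.09    0.012 ] 0.5546950981132568
```

```bash
sed -i 's/PL=np.array(\[.*\]);YS=-.163/PL=np.array([.5853,-.0903]);YS=-.1640/' h.py; grep -n "PL=" h.py; python3 - <<'E'
from plan import *
import cv2
np.set_printoptions(precision=4,suppress=True,linewidth=170)
def pr(t): s=r.sense();print(t,round(s["time_s"],2),round(s["width"],3),s["eef_pos"],s["wrist_force"],s["ft_torque"]);return s
r.reach(*pl(.17));pr("hi")
r.servo_line(*pl(.035),feed=.12);r.sleep(.2);pr("near")
for n in("side","top"): cv2.imwrite(f"pics/{n}5.png",r.read_camera(n)[:,:,::-1])
for n,(x,y) in(("side",(310,190)),("top",(300,170))):
    im=cv2.imread(f"pics/{n}5.png")[y:y+100,x:x+120];cv2.imwrite(f"pics/{n}5c.png",cv2.resize(im,None,fx=6,fy=6,interpolation=2))
E
```

```text
27:AX=np.array([.5636,-.2186]);PL=np.array([.5853,-.0903]);YS=-.1640
hi 18.79 0.134 [ 0.577  -0.0876  0.2184] [-0.076  -0.1657 -5.706 ] [-0.0598 -0.5637 -0.0127]
near 20.27 0.136 [ 0.5778 -0.0891  0.0854] [-0.3161  0.3292 -5.5137] [-0.0417 -0.5933 -0.0201]
```

View pics/side5c.png

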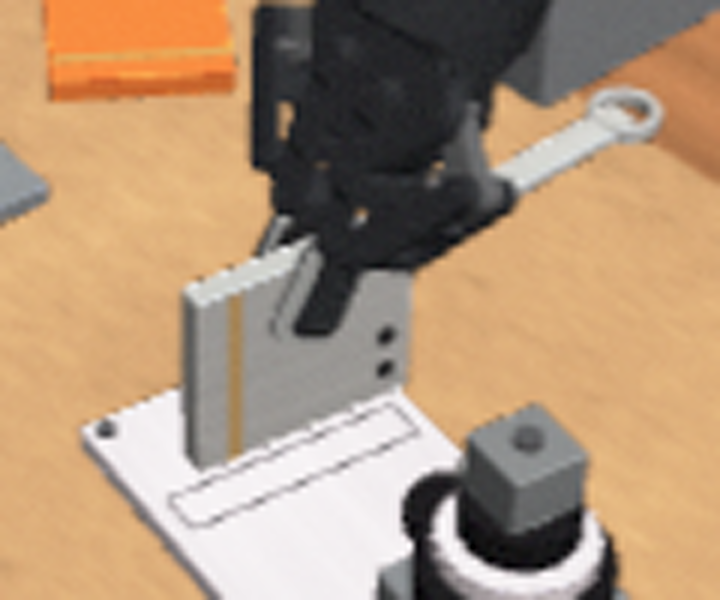

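View pics/top5c.png

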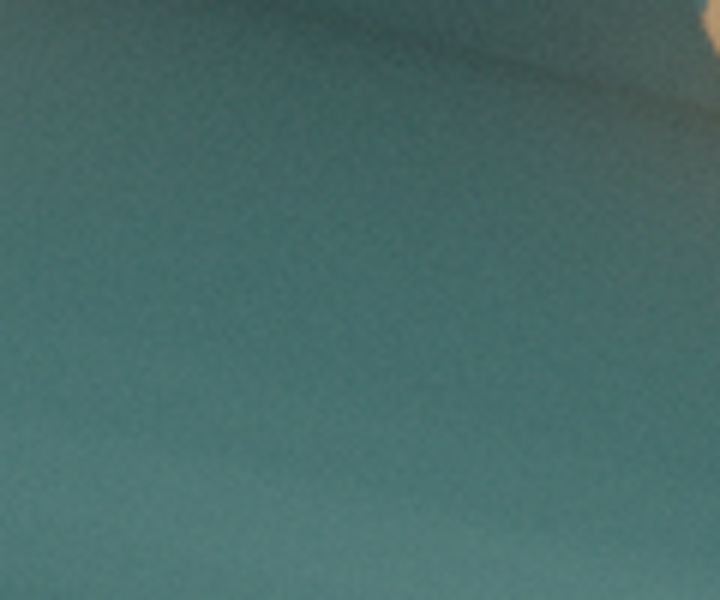

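```bash
python3 - <<'E'
from plan import *
import cv2
s=r.sense();q=s["ee_rot"];P=s["eef_pos"];W=R.from_quat(np.array(q)[[1,2,3,0]])
p0,q0=g();Rt=R.from_quat(q0[[1,2,3,0]])
c=np.array([[x,y,z] for x in(-.006,.006) for y in(-.045,.045) for z in(0,.08)])
X=P+W.apply(Rt.inv().apply(PO+Rp.apply(c)-p0))
print(np.round(np.c_[c,X],4))
k=9;off=np.array([330,215]);im=cv2.imread("pics/side5.png")[215:285,330:410];im=cv2.resize(im,None,fx=k,fy=k,interpolation=2)
def L(Q,col):
    cv2.polylines(im,[np.round((proj("side",Q)-off+.5)*k-.5).astype(int)],True,col,1,cv2.LINE_AA)
L(X[[4,5,7,6]],(0,0,255));L(X[[0,1,3,2]],(0,255,0))
c2,s2=np.cos(YS),np.sin(YS)
F=[[PL[0]+c2*a-s2*b,PL[1]+s2*a+c2*b,.012] for a,b in((.049,.009),(.049,-.009),(-.049,-.009),(-.049,.009))];L(F,(255,0,0))
cv2.imwrite("pics/ov5.png",im)
E
```

```text
[[-0.006  -0.045   0.      0.629  -0.1036  0.0355]
 [-0.006  -0.045   0.08    0.6289 -0.1036  0.1155]
 [-0.006   0.045   0.      0.5402 -0.0889  0.0354]
 [-0.006   0.045   0.08    0.5401 -0.0889  0.1154]
 [ 0.006  -0.045   0.      0.6309 -0.0918  0.0355]
 [ 0.006  -0.045   0.08    0.6309 -0.0918  0.1155]
 [ 0.006   0.045   0.      0.5422 -0.0771  0.0354]
 [ 0.006   0.045   0.08    0.5421 -0.0771  0.1154]]
```

View pics/ov5.png

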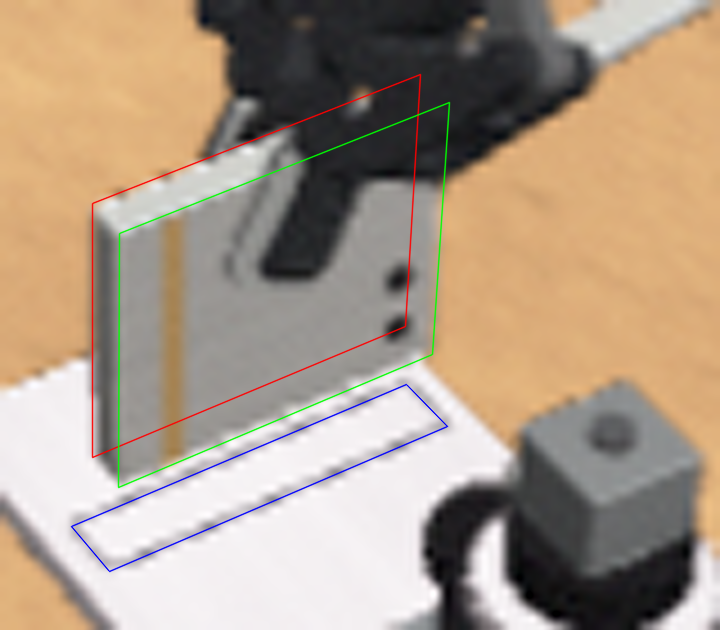

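```bash
python3 - <<'E'
from plan import *
np.set_printoptions(precision=4,suppress=True,linewidth=170)
def pr(t): s=r.sense();print(t,round(s["time_s"],2),round(s["width"],3),s["eef_pos"],s["wrist_force"],s["ft_torque"]);return s
r.servo_line(*pl(.016),feed=.06);r.sleep(.1);pr("a")
z=.0145
while z>.009:
    r.servo_line(*pl(z),feed=.015);r.sleep(.1);s=pr(round(z,4))
    if s["wrist_force"][2]>-2.5: break
    z-=.0007
E
```

```text
a 20.93 0.128 [ 0.5775 -0.089   0.0657] [-0.5814 -0.4879 -6.8817] [-0.0701 -0.6223  0.0329]
0.0145 21.28 0.132 [ 0.5775 -0.089   0.0644] [-0.1315  0.0083 -5.6908] [-0.0877 -0.5888 -0.0299]
0.0138 21.63 0.133 [ 0.5774 -0.089   0.0636] [ 0.6807  0.5291 -6.2067] [-0.0864 -0.597  -0.0034]
0.0131 21.98 0.133 [ 0.5774 -0.089   0.0629] [-0.0938 -0.6483 -5.6639] [-0.0724 -0.584   0.0543]
0.0124 22.33 0.134 [ 0.5774 -0.089   0.0622] [ 0.0157  0.0401 -5.8418] [-0.092  -0.5832 -0.0348]
0.0117 22.68 0.129 [ 0.5776 -0.0891  0.062 ] [ 0.3328 -0.3345  1.869 ] [ 0.0024 -0.0377  0.0375]
```

```bash
python3 - <<'E'
from plan import *
import cv2
np.set_printoptions(precision=4,suppress=True,linewidth=170)
def pr(t): s=r.sense();print(t,round(s["time_s"],2),round(s["width"],3),s["eef_pos"],s["wrist_force"],s["ft_torque"]);return s
for w in(.15,.18,.24,.35): r.move_gripper(w);pr(w)
p,q=pl(.0117);tz=R.from_quat(q[[1,2,3,0]]).apply([0,0,1])
r.servo_line(p-tz*.06,q,feed=.06);pr("out")
r.servo_line(p-tz*.06+[0,0,.09],q,feed=.15)
r.reach([.42,.05,.28],down(.0));pr("away")
for n in("side","top"): cv2.imwrite(f"pics/{n}6.png",r.read_camera(n)[:,:,::-1])
for n,(x,y) in(("side",(310,200)),("top",(315,185))):
    im=cv2.imread(f"pics/{n}6.png")[y:y+100,x:x+120];cv2.imwrite(f"pics/{n}6c.png",np.clip(1.2*cv2.resize(im,None,fx=6,fy=6,interpolation=2),0,255).astype('u1'))
E
```

```text
0.15 22.9 0.147 [ 0.5773 -0.089   0.0616] [-0.1934  0.113   0.0732] [-0.0172 -0.2424  0.0245]
0.18 23.12 0.183 [ 0.5773 -0.089   0.0615] [-0.5676  0.2722 -0.3292] [-0.0639 -0.1839 -0.0313]
0.24 23.34 0.243 [ 0.5774 -0.089   0.0615] [-0.1805 -0.3455  0.1127] [ 0.0174 -0.1998  0.0194]
0.35 23.6 0.353 [ 0.5774 -0.089   0.0615] [ 0.8548 -0.8581  0.9429] [-0.0491 -0.2078 -0.0183]
out 24.75 0.35 [ 0.6019 -0.093   0.1155] [-0.0609 -0.1523 -0.6292] [ 0.0494 -0.218  -0.0329]
away 26.88 0.351 [0.4206 0.0498 0.2798] [ 0.0101 -0.4402 -0.0676] [-0.0417 -0.038  -0.0742]
```

View pics/side6c.png

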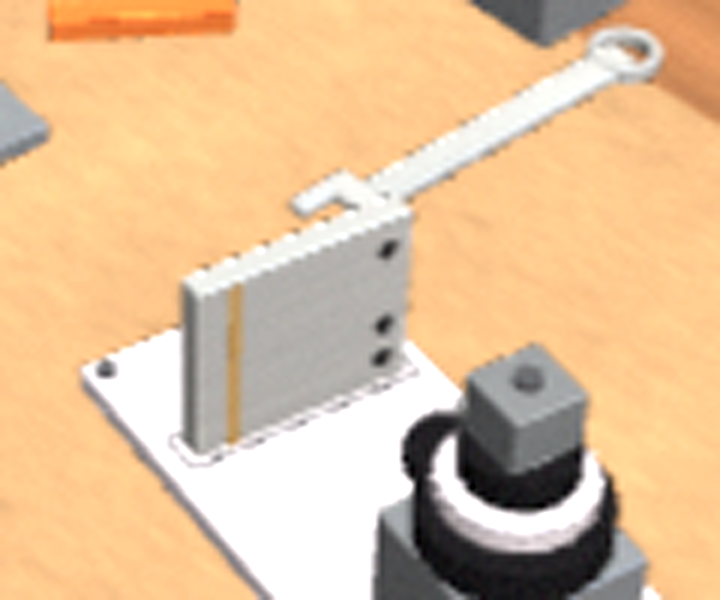

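View pics/top6c.png

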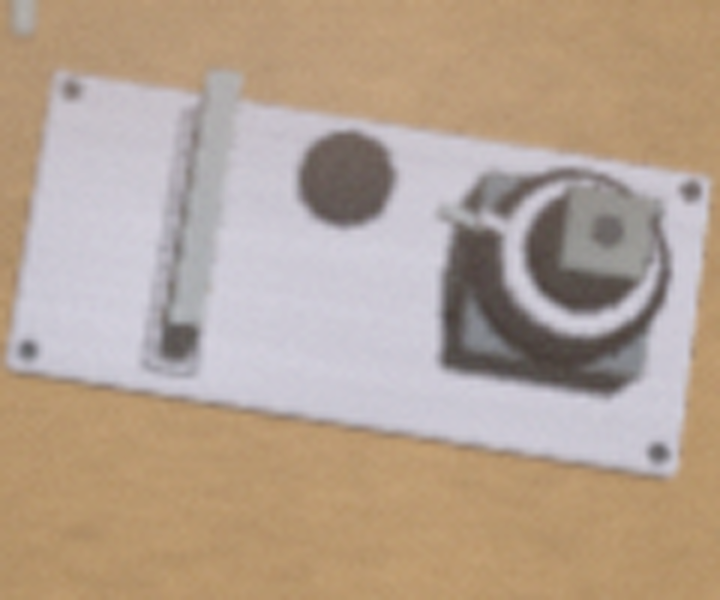

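View pics/side6.png

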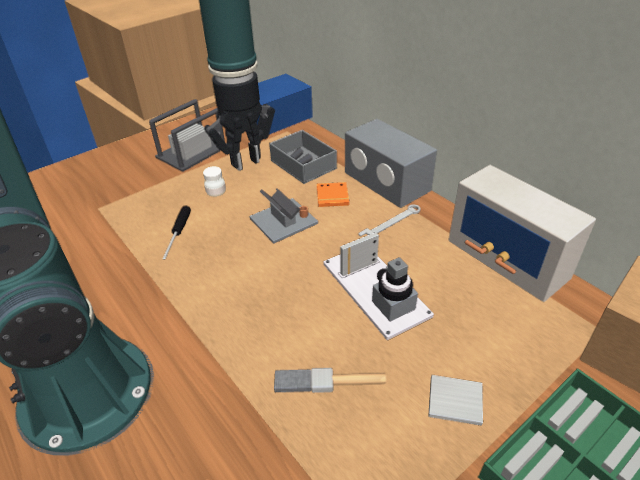

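```bash
python3 - <<'E'
from h import *
import cv2
def mk(n,off,wh,k,out,gn):
    off=np.array(off);im=cv2.imread(f"pics/{n}6.png")[off[1]:off[1]+wh[1],off[0]:off[0]+wh[0]];im=np.clip(gn*cv2.resize(im,None,fx=k,fy=k,interpolation=2),0,255).astype('u1')
    cv2.imwrite(out,im)
mk("top",(332,190),(32,62),12,"pics/t6d.png",1.4);mk("side",(332,225),(62,58),12,"pics/s6d.png",.9)
E
```

```text
(no output)
```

View pics/t6d.png

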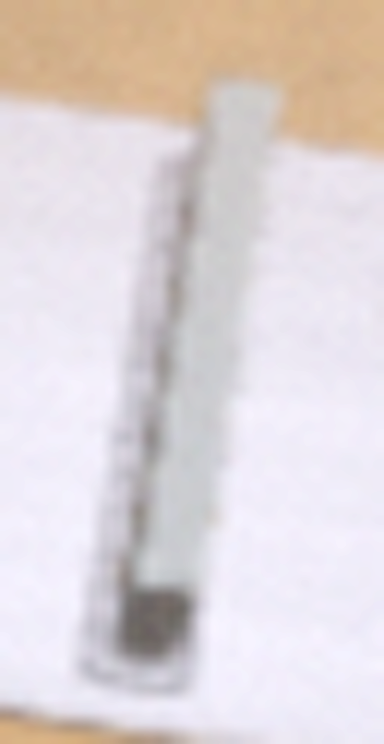

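View pics/s6d.png

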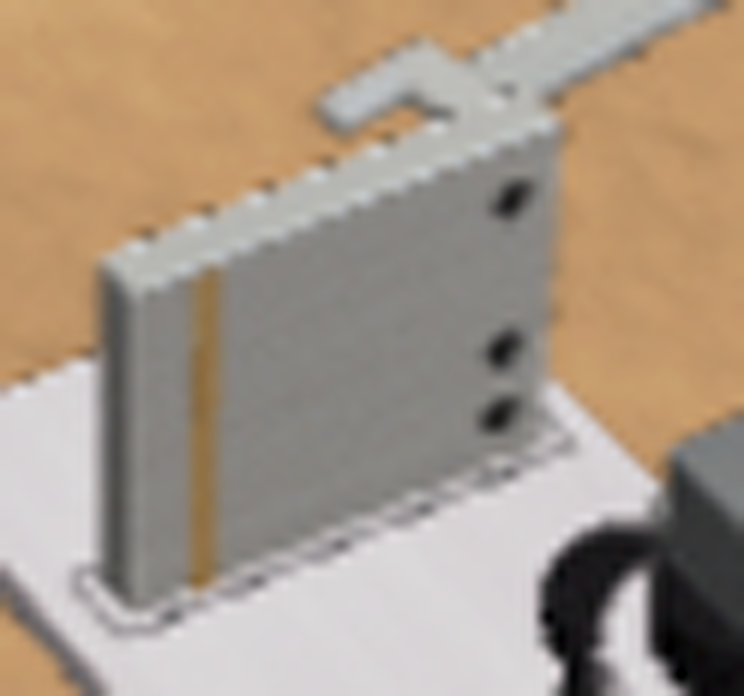

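```bash
python3 - <<'E'
from h import *
def loc(n,pts,k,off):
    for nm,x in pts.items():
        px=(np.array(x)+.5)/k-.5+off; q=unproj(n,px,.012)-PL;c,s=np.cos(YS),np.sin(YS)
        print(n,nm,"stand-rel mm",np.round([1e3*(c*q[0]+s*q[1]),1e3*(-s*q[0]+c*q[1])],1))
loc("side",{"F -x+y":(76,578),"F -x-y":(130,632),"F +x-y":(574,440),"P -x+y":(105,578),"P -x-y":(132,606),"P +x-y":(540,438)},12,(332,225))
loc("top",{"F -x+y":(82,676),"F -x-y":(187,690),"P -x+y":(120,652),"P -x-y":(190,660)},12,(332,190))
E
```

```text
side F -x+y stand-rel mm [-47.8   9.2]
side F -x-y stand-rel mm [-46.6  -7.7]
side F +x-y stand-rel mm [50.5 -7.4]
side P -x+y stand-rel mm [-43.3   6.4]
side P -x-y stand-rel mm [-42.8  -2.3]
side P +x-y stand-rel mm [45.4 -3.6]
top F -x+y stand-rel mm [-49.5  10.4]
top F -x-y stand-rel mm [-48.9  -9. ]
top P -x+y stand-rel mm [-44.    4.2]
top P -x-y stand-rel mm [-43.3  -8.7]
```

```bash
python3 - <<'E'
from h import *
A=lambda l,k,o:(np.array(l)+.5)/k-.5+np.array(o)
# local frame coords: x stand x, y stand y, origin centre
a,b=.045,.006
t=A([(210,83),(280,90),(192,590),(132,583)],12,(332,190)); Lt=[[a,b,.092],[a,-b,.092],[-a,-b,.092],[-a,b,.092]]
s=A([(103,262),(135,296),(560,126),(132,606),(545,437),(105,577)],12,(332,225)); Ls=[[-a,b,.092],[-a,-b,.092],[a,-b,.092],[-a,-b,.012],[a,-b,.012],[-a,b,.012]]
f=[[.049,.009,.012],[.049,-.009,.012],[-.049,-.009,.012],[-.049,.009,.012]]
ft=A([(215,80),(265,88),(226,345),(174,338)],6,(310,190));fs=A([(335,122),(357,150),(150,236),(128,207)],5.5,(315,235))
for n,L,p,F in(("top",Lt,t,ft),("side",Ls,s,fs)):
    P,e=fit2([(n,L,p)],[.585,-.09,-.16]);Q,e2=fit2([(n,f,F)],[.585,-.09,-.16]);c,sn=np.cos(YS),np.sin(YS);d=(P-Q)[:2]*1e3
    print(n,P,Q,"off stand",c*d[0]+sn*d[1],-sn*d[0]+c*d[1],"yaw",P[2]-Q[2]);print(np.round(e,2).tolist())
E
```

```text
top [ 0.58413912 -0.08892038 -0.17195336] [ 0.58548518 -0.08992488 -0.16168392] off stand -1.4919990124321834 0.7712559917048073 yaw -0.010269446377552643
[[0.08, -0.54], [-0.01, -0.14], [0.39, 0.54], [-0.46, 0.12]]
side [ 0.58590886 -0.08980726 -0.158255  ] [ 0.58684184 -0.08993054 -0.17932158] off stand -0.9405887752153103 -0.030700364361586477 yaw 0.02106657637597567
[[-0.32, -0.82], [0.04, -0.37], [0.55, -0.94], [0.17, 1.23], [0.02, 0.46], [-0.47, 0.33]]
```

```bash
python3 - <<'E'
from ang2 import *
run("pics/top6.png",1.31)
d=cv2.absdiff(cv2.imread("pics/side0.png"),cv2.imread("pics/side6.png")).max(2);d[:240,:300]*=1
m=(cv2.blur(d,(3,3))>25).astype('u1');n,l,st,c=cv2.connectedComponentsWithStats(m)
print([s.tolist() for s in st[1:] if s[4]>8])
r.sleep(.5);print(r.sense()["time_s"]);r.finish_job()
E
```

```text
tab [[1.29, 5.89], [1.288, 5.92], [1.29, 5.94], [1.297, 5.95]] ptr [[1.298, 5.265], [1.29, 5.6], [1.29, 5.74], [1.285, 5.88]] diff 0.0006249999999998757
tab [[1.295, 5.89], [1.298, 5.92], [1.3, 5.94], [1.308, 5.95]] ptr [[1.298, 5.655], [1.295, 5.6], [1.29, 5.74], [1.288, 5.67]] diff 0.007500000000000062
tab [[1.305, 5.89], [1.308, 5.92], [1.31, 5.94], [1.312, 6.29]] ptr [[1.302, 5.655], [1.3, 5.6], [1.295, 5.74], [1.295, 5.46]] diff 0.010625000000000107
[[198, 0, 77, 171, 7906], [0, 31, 52, 199, 4381], [0, 164, 5, 7, 18], [252, 177, 40, 37, 325], [0, 232, 114, 137, 7062], [339, 233, 40, 44, 1225], [407, 270, 3, 3, 9], [0, 278, 47, 23, 326], [0, 288, 45, 36, 670], [75, 318, 7, 5, 28], [2, 334, 7, 6, 28]]
27.475
the job is handed in; nothing more can be done
```

The job is done and handed in at about 27.5 s. I got no verdict back.

- **Iris:** I gripped the ring across its diameter from above and turned it about 1.1 rad. In the last top picture the tab is within about 0.01 rad of the pointer. The pointer still reads about 1.29–1.30 rad, as at the start. While I held the ring, forces at the wrist stayed around 6 N, and the fingertips were raised 3 mm before closing to stay clear of the fixed ring.
- **Plate:** I took it by its free upper part with the tool tilted 25° in the plate's plane, because a straight grasp along the lean was out of reach. I lowered it until contact, at about 12 mm height with roughly 8 N, let go and moved clear. It stands upright in the frame with one face to the lens.
- **Centring:** fits to the plate's corners put it about 1–1.5 mm from the frame centre. The two cameras disagree on its turn, −0.01 rad in one and +0.02 rad in the other. An earlier, cruder reading of the blurred bottom edge gave up to 3 mm off in the top view and about 1.5 mm the other way in the side view. I trusted the corner fits, and both pictures show it inside the frame.
- **Bystanders:** comparing the first and last side pictures, the only changes are the arm, the emptied rest, the placed plate and the tab.

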